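# Fetch the sample jar from behind the reagent bottles

## Task

The green-lidded sample jar is hemmed in by three reagent bottles: without moving the jar, first stand all three bottles in the steel side tray, then set the jar on the middle of the analyser's white measuring plate. With the jar there, put each bottle back on the middle of the disc of its own cap colour. Keep bottles and jar upright throughout and leave the box of pipette tips alone.

Things in the scene. Friction and masses are not known exactly. Their poses are not given: they have to be found in the camera images.
- jar_center (a point): Sample jar to fetch: round, white, 52 mm wide, 50 mm high; its top 14 mm is a green lid 54 mm wide. 0.12 kg. The point is its centre, 25 mm above its underside; z up. It stands on the 5 mm floor of a grey caddy (200 mm square, rim 10 mm above the bench, 35 mm or more from the jar), behind and between the bottles, about 10 mm from each.
- red_bottle_center (a point): Reagent bottle, white with red cap and red band: 36 mm in diameter, wall straight up to 72 mm, then a shoulder and a cap 25 mm wide; 100 mm high, 0.08 kg. The point is its centre, 50 mm above its underside; z up. Starts on the red disc, left of, right of or in front of the jar (it varies), about 56 mm from it centre to centre; bottles are 65 mm or more apart.
- yellow_bottle_center (a point): Reagent bottle, white with yellow cap and yellow band: 36 mm in diameter, wall straight up to 72 mm, then a shoulder and a cap 25 mm wide; 100 mm high, 0.08 kg. The point is its centre, 50 mm above its underside; z up. Starts on the yellow disc, left of, right of or in front of the jar (it varies), about 56 mm from it centre to centre; bottles are 65 mm or more apart.
- blue_bottle_center (a point): Reagent bottle, white with blue cap and blue band: 36 mm in diameter, wall straight up to 72 mm, then a shoulder and a cap 25 mm wide; 100 mm high, 0.08 kg. The point is its centre, 50 mm above its underside; z up. Starts on the blue disc, left of, right of or in front of the jar (it varies), about 56 mm from it centre to centre; bottles are 65 mm or more apart.
- red_place_top (a point): Place of the red-capped bottle: a fixed red disc, 52 mm in diameter and 3 mm thick, on the caddy's floor. The point is the centre of its top face (8 mm above the bench), where the underside of the bottle stands; z points up.
- yellow_place_top (a point): Place of the yellow-capped bottle: a fixed yellow disc, 52 mm in diameter and 3 mm thick, on the caddy's floor. The point is the centre of its top face (8 mm above the bench), where the underside of the bottle stands; z points up.
- blue_place_top (a point): Place of the blue-capped bottle: a fixed blue disc, 52 mm in diameter and 3 mm thick, on the caddy's floor. The point is the centre of its top face (8 mm above the bench), where the underside of the bottle stands; z points up.
- side_tray_floor (a point): Side tray, empty at the start: fixed square stainless steel tray, 200 x 200 mm outside, walls 4 mm thick, rim 18 mm above the bench. The point is the centre of its inner floor, 4 mm above the bench; x and y run along its sides, z up. It stands left or right of the caddy, the analyser on the other side.
- measuring_plate_top (a point): Measuring plate: fixed white disc with an orange edge, 68 mm in diameter, 3 mm thick, on the flat dark grey top of the black analyser (200 x 200 mm, top 70 mm above the bench), 60 mm or more from its edges. The point is the centre of the disc's top face, 73 mm above the bench, where the underside of the jar stands; z up.
- tip_box_center (a point): Bystander, leave alone: box of pipette tips, clear with an orange top with white dots, 80 x 60 mm, 54 mm high over the tips, standing beyond the caddy to its left or right. The point lies on its axis 24 mm above its underside.
There are look-alikes about, which are no part of the job. What is shaped like the part that bears red_bottle_center but pink or turquoise is not meant.

How it is judged:
On the way, in this order (a step that is already met when the one before it is completed fails the run):
1. all three bottles stand released in the side tray while the jar is still in its place (x of red_bottle_center in the frame of side_tray_floor between -0.085 and 0.085 m and y of red_bottle_center in the frame of side_tray_floor between -0.085 and 0.085 m and z of each of red_bottle_center, yellow_bottle_center, blue_bottle_center in the frame of side_tray_floor below 0.056 m and angle between each of red_bottle_center, yellow_bottle_center, blue_bottle_center's own z axis and vertical below 0.12 rad and x of yellow_bottle_center in the frame of side_tray_floor between -0.085 and 0.085 m and y of yellow_bottle_center in the frame of side_tray_floor between -0.085 and 0.085 m and x of blue_bottle_center in the frame of side_tray_floor between -0.085 and 0.085 m and y of blue_bottle_center in the frame of side_tray_floor between -0.085 and 0.085 m and linear speed of each of red_bottle, yellow_bottle, blue_bottle below 0.03 m/s and angular speed of each of red_bottle, yellow_bottle, blue_bottle below 0.3 rad/s and contact force between each of red_bottle, yellow_bottle, blue_bottle and the fingers below 0.3 N and distance of jar_center from where it was at the start of the episode below 0.02 m), for 0.2 s.
2. the jar stands released on the measuring plate while all three bottles are in the side tray (horizontal distance between jar_center and measuring_plate_top below 0.012 m and z of jar_center in the frame of measuring_plate_top between 0.021 and 0.029 m and angle between jar_center's own z axis and vertical below 0.1 rad and linear speed of jar below 0.03 m/s and angular speed of jar below 0.3 rad/s and contact force between jar and the fingers below 0.3 N and x of red_bottle_center in the frame of side_tray_floor between -0.085 and 0.085 m and y of red_bottle_center in the frame of side_tray_floor between -0.085 and 0.085 m and z of each of red_bottle_center, yellow_bottle_center, blue_bottle_center in the frame of side_tray_floor below 0.056 m and angle between each of red_bottle_center, yellow_bottle_center, blue_bottle_center's own z axis and vertical below 0.12 rad and x of yellow_bottle_center in the frame of side_tray_floor between -0.085 and 0.085 m and y of yellow_bottle_center in the frame of side_tray_floor between -0.085 and 0.085 m and x of blue_bottle_center in the frame of side_tray_floor between -0.085 and 0.085 m and y of blue_bottle_center in the frame of side_tray_floor between -0.085 and 0.085 m), for 0.2 s.
At the end, for the whole second after the job is handed in: Each bottle stands upright, released and at rest on the disc of its own cap colour, within 12 mm of the disc's centre, and the jar stands upright, released and at rest on the measuring plate, within 12 mm of the plate's centre (horizontal distance between red_bottle_center and red_place_top below 0.012 m and z of red_bottle_center in the frame of red_place_top between 0.046 and 0.054 m and angle between each of red_bottle_center, yellow_bottle_center, blue_bottle_center, jar_center's own z axis and vertical below 0.1 rad and horizontal distance between yellow_bottle_center and yellow_place_top below 0.012 m and z of yellow_bottle_center in the frame of yellow_place_top between 0.046 and 0.054 m and horizontal distance between blue_bottle_center and blue_place_top below 0.012 m and z of blue_bottle_center in the frame of blue_place_top between 0.046 and 0.054 m and horizontal distance between jar_center and measuring_plate_top below 0.012 m and z of jar_center in the frame of measuring_plate_top between 0.021 and 0.029 m and linear speed of each of red_bottle, yellow_bottle, blue_bottle, jar below 0.03 m/s and angular speed of each of red_bottle, yellow_bottle, blue_bottle, jar below 0.3 rad/s and contact force between each of red_bottle, yellow_bottle, blue_bottle, jar and the fingers below 0.3 N); the robot touches nothing.
It fails at once if a bottle or the jar is tipped by more than 35 degrees (angle between any of red_bottle_center, yellow_bottle_center, blue_bottle_center, jar_center's own z axis and vertical above 0.61 rad).
It fails at once if the box of pipette tips is moved by more than 15 mm (distance of tip_box_center from where it was at the start of the episode above 0.015 m).
It also fails if it takes over 141 s, if anything falls off the work surface, if the arm or the gripper's body presses on something with over 40 N, if the wrist force passes 120 N, or if a joint passes its speed limit or range.

## Robot

A 6-joint arm with a two-finger parallel gripper is mounted at the origin on the work surface. World frame = base frame: x ahead of the robot, y to its left, z up, the work surface at z = 0. Lengths are in m, angles in rad, forces in N, time in s.
With the tool pointing down it reaches from about 0.3 to 0.85 m from the base axis. Payload 4.2 kg.
Tool frame: the origin (TCP) lies midway between the tips of the shut fingers; the grasp point (between the pads) lies 19 mm behind it; z points along the fingers, x is the direction in which the jaws open and shut, and the axes are right-handed (so a half turn about z gives the same grasp; the last joint's range is limited). The gripper opens to 91 mm and grips with 3 to 60 N. Pads are 32 mm wide; open, the fingers measure 118 mm over their backs; the gripper's body (76 mm by 178 mm) begins 60 mm behind the grasp point.
Start: joints at [1.225, 0.32, 1.565, -0, 1.257, -0.02], TCP at [0.184, 0.545, 0.182] pointing down, gripper open.
Joint ranges: [-3.11, 3.11], [-0.84, 2.01], [0.21, 2.61], [-1.34, 4.49], [0.05, 2.63], [-2.56, 2.56]. Speed limits (rad/s): [2.57, 2.57, 3.14, 3.14, 3.14, 3.14].

## Interface

Orientations are given as a unit quaternion [x, y, z, w].
In Python, from workcell import bot gives the robot as it stands.
- The arm moves only by the tool step_arm, never from a script. Its argument "steps" is a list that holds one entry, the list of rows, each a list of 4 numbers: the shift along the tool's x, y, z in m, then the turn about the tool's z in rad. A call has 1 to 10 rows; each row shifts and turns the commanded pose from where the row before left it, along the tool's axes as they then stand; what a row does not reach is not made up. A row lasts 1/8 s, in which the tool goes at most 62.5 mm and 10.7 degrees, less where a joint would pass 70% of its speed; a pose out of reach is approached as far as the arm can. A call with a gripper value outside its range is refused whole. "gripper" is the opening, from 0 (shut) to 1 (fully open), set as the call begins (left out, the last holds). The fingers move at their own pace and stop on an object; "grip_force" is the grip in N (left out, the last holds). Time passes only in rows, so rows that do not move let the fingers close. It gives the time, the measured TCP pose, the force and the opening at its end, in the units of the state.
- bot.get_obs(): the state, without advancing time (a new reading comes with each control period).
- bot.read_camera(name): name is "side" or "top"; returns a dict with "image" (480x640x3 uint8, red, green, blue), "mtx" (3x3 intrinsics, pixels), "rvec" (rotation vector, rad) and "tvec" (3), from world to camera coordinates, as OpenCV has them. Camera axes: x right, y down, z forward; pixel columns grow to the right and rows downward; lengths in m; the calibration is good to about 2 mm. A picture is of the moment at which its call begins. There is no depth.
- bot.close_job(): hands the job in, once; it reports no verdict.
The state is a dict: "time_s": time; "qpos": joint angles; "qvel": joint speeds; "joint_efforts": joint torques, N m; "ee_pos": TCP position; "tcp_rot": TCP orientation; "ft_force": force on the tool from outside, world axes, zero at the start; "wrist_torque": the same for the moment, N m; "opening": finger opening in m.
Only numpy, scipy, OpenCV 4.12 (cv2) and the standard library are available. Lean on these libraries where they do the work, as an engineer would, in place of code of your own. Each camera call takes 0.05 s, during which the arm holds its last target.

## Working session

There is one attempt and no reset: what is moved stays moved. The work goes in short steps, Python scripts to look and compute and a tool call to move; the robot and the scene stay as the last step left them, time stands still between calls to the robot, and variables do not carry over. Pictures are saved under pics/ and viewed, and the job is handed in when it is done.

Besides the shell and the picture viewer there is one more tool, called after "Call:" as name(argument=value, ...) on one line, values as JSON. step_arm: Moves the arm, as the interface text tells. Its arguments: {"type":"object","properties":{"steps":{"type":"array"},"gripper":{"type":"number"},"grip_force":{"type":"number"}},"required":["steps"]}

```bash
mkdir -p pics; python3 - <<'E'
from workcell import bot
import cv2,numpy as np
o=bot.get_obs();print(o)
for n in("top","side"):
    c=bot.read_camera(n);cv2.imwrite(f"pics/{n}0.png",c["image"][:,:,::-1]);np.savez(f"cal_{n}.npz",mtx=c["mtx"],rvec=c["rvec"],tvec=c["tvec"]);print(n,c["mtx"],c["rvec"],c["tvec"])
E
```

```text
{'time_s': 0.0, 'qpos': array([ 1.22496617e+00,  3.20317217e-01,  1.56569214e+00, -3.99377067e-05,
        1.25739155e+00, -1.99992508e-02]), 'qvel': array([ 0.00044428,  0.00042223,  0.00089517, -0.00012702, -0.00119641,
       -0.00218357]), 'joint_efforts': array([ 3.59157621e-04, -4.12453079e+01, -2.31972599e+01,  7.27389520e-02,
        4.58350161e-02, -1.61919270e-04]), 'ee_pos': array([0.18387436, 0.54420671, 0.18110071]), 'tcp_rot': array([ 8.12429475e-01,  5.83058771e-01, -7.34175534e-04,  5.28006508e-04]), 'ft_force': array([ 0.0775821 , -0.03739118,  0.27075088]), 'wrist_torque': array([-0.00989487, -0.0268993 , -0.00562752]), 'opening': 0.09118256541796772}
top [[593.18528908   0.         330.96655114]
 [  0.         593.18528908 243.7620211 ]
 [  0.           0.           1.        ]] [ 2.11117513 -2.12711151  0.21156674] [-0.01609966  0.5813052   1.29169405]
side [[508.26882545   0.         316.98624972]
 [  0.         508.26882545 235.27404981]
 [  0.           0.           1.        ]] [ 2.29763311 -0.6081085   0.26856848] [-0.52495157  0.24507794  0.94879652]
```

View pics/top0.png

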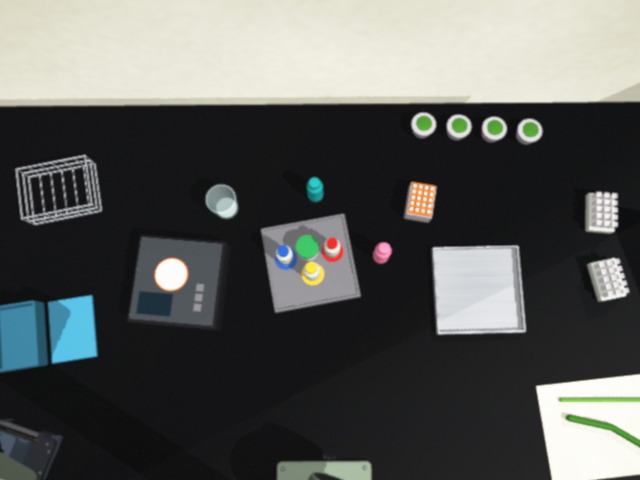

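View pics/side0.png

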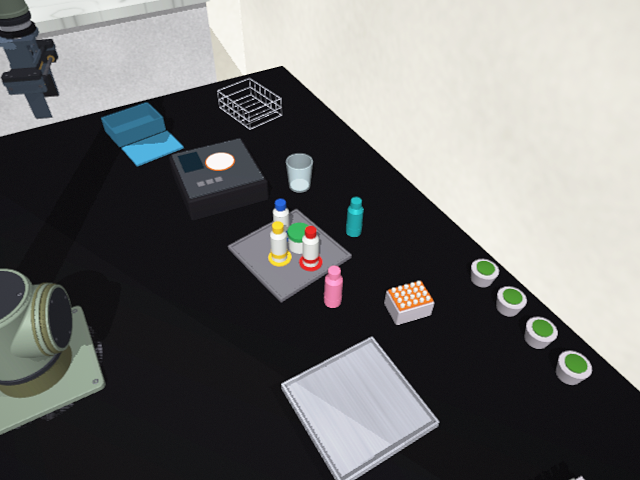

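The top view shows the caddy with the jar's green lid at (307,247), blue cap (284,252), red cap (333,245) and yellow cap (312,268). The analyser plate is at (171,274), the tray at (479,290) and the tip box at (421,201). The turquoise (315,189) and pink (382,252) bottles and the green-topped tubs at the far edge (424–530,125) are look-alikes. I'll check this in enlarged crops and measure.

```bash
cat > h.py <<'E'
import cv2,numpy as np
from scipy.optimize import least_squares
cal={n:np.load(f"cal_{n}.npz") for n in("top","side")}
def unproj(n,uv,z):
    c=cal[n];R,_=cv2.Rodrigues(c["rvec"]);t=c["tvec"].reshape(3)
    p=cv2.undistortPoints(np.array(uv,float).reshape(-1,1,2),c["mtx"],None).reshape(-1,2)
    d=np.c_[p,np.ones(len(p))]@R; o=-R.T@t
    return (o+d*((z-o[2])/d[:,2])[:,None])
def proj(n,P):
    c=cal[n];return cv2.projectPoints(np.array(P,float).reshape(-1,1,3),c["rvec"],c["tvec"],c["mtx"],None)[0].reshape(-1,2)
def circ(z,x,y,r,n=60):
    a=np.linspace(0,2*np.pi,n);return np.c_[x+r*np.cos(a),y+r*np.sin(a),np.full(n,z)]
HUE={"red":((0,8),(172,180)),"yellow":((20,34),),"blue":((105,125),),"green":((45,80),)}
def mask(img,col,s=110,v=60):
    h=cv2.cvtColor(img,cv2.COLOR_RGB2HSV);m=np.zeros(img.shape[:2],np.uint8)
    for a,b in HUE[col]: m|=cv2.inRange(h,(a,s,v),(b,255,255))
    return m
def blobs(m,mn=15):
    n,l,st,ce=cv2.connectedComponentsWithStats(m);return [(st[i,4],ce[i].round(1),st[i,:4]) for i in range(1,n) if st[i,4]>=mn]
E
python3 - <<'E'
from h import *
t=cv2.imread("pics/top0.png")[:,:,::-1];s=cv2.imread("pics/side0.png")[:,:,::-1]
for n,im in(("top",t),("side",s)):
    for c in HUE: print(n,c,[(b[0],b[1].tolist(),b[2].tolist()) for b in blobs(mask(im,c))])
a=cv2.resize(t[205:320,255:400],None,fx=5,fy=5,interpolation=cv2.INTER_CUBIC)
b=cv2.resize(s[190:310,220:370],None,fx=5,fy=5,interpolation=cv2.INTER_CUBIC)
cv2.imwrite("pics/ct.png",a[:,:,::-1]);cv2.imwrite("pics/cs.png",b[:,:,::-1])
E
```

```text
top red [(np.int32(101), [331.8, 242.6], [327, 237, 11, 12]), (np.int32(154), [332.5, 255.0], [321, 245, 23, 17])]
top yellow [(np.int32(103), [310.7, 267.1], [306, 262, 11, 12]), (np.int32(161), [313.4, 277.6], [301, 266, 23, 19])]
top blue [(np.int32(93), [282.4, 250.2], [278, 245, 10, 11]), (np.int32(140), [287.1, 262.3], [275, 250, 22, 20])]
top green [(np.int32(152), [423.6, 122.9], [417, 117, 14, 13]), (np.int32(151), [459.3, 125.1], [453, 119, 14, 13]), (np.int32(151), [494.5, 127.1], [488, 121, 14, 13]), (np.int32(152), [530.3, 129.2], [524, 123, 14, 13]), (np.int32(421), [306.7, 246.0], [296, 235, 23, 23]), (np.int32(238), [599.8, 399.0], [560, 398, 80, 3]), (np.int32(402), [603.7, 427.2], [567, 415, 73, 31])]
side red [(np.int32(124), [310.3, 231.8], [305, 226, 12, 13]), (np.int32(204), [310.4, 263.4], [299, 256, 24, 15])]
side yellow [(np.int32(127), [277.3, 227.2], [272, 221, 12, 13]), (np.int32(205), [279.5, 258.6], [268, 251, 24, 16])]
side blue [(np.int32(129), [280.0, 204.0], [274, 198, 13, 13])]
side green [(np.int32(279), [296.5, 231.3], [288, 223, 20, 19]), (np.int32(189), [485.1, 267.4], [477, 261, 18, 14]), (np.int32(218), [512.1, 296.0], [503, 289, 19, 15]), (np.int32(254), [542.2, 327.7], [533, 320, 20, 17]), (np.int32(305), [575.4, 363.0], [565, 354, 22, 19])]
```

View pics/ct.png

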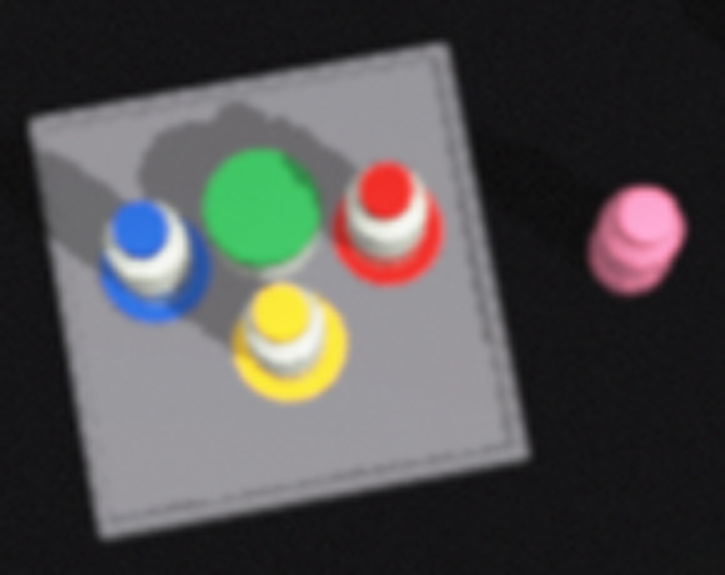

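View pics/cs.png

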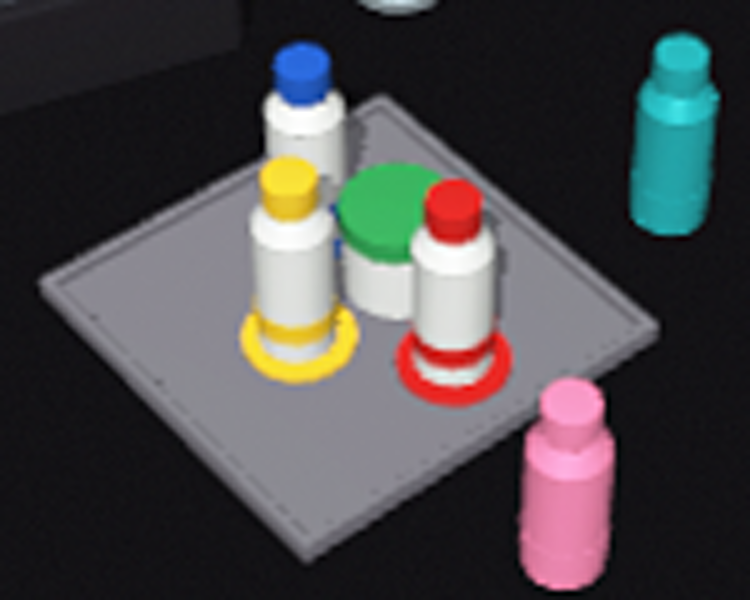

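```bash
cat >> h.py <<'E'
def cfit(n,m,z,r,edge=0.5):
    """fixed-radius circle fit to upscaled mask's outer hull boundary"""
    cs,_=cv2.findContours(m,cv2.RETR_EXTERNAL,cv2.CHAIN_APPROX_NONE)
    c=max(cs,key=cv2.contourArea).reshape(-1,2).astype(float)
    P=unproj(n,c,z)[:,:2]
    x0=P.mean(0)
    f=lambda q:np.hypot(P[:,0]-q[0],P[:,1]-q[1])-q[2]
    s=least_squares(f,[*x0,r],loss="cauchy",f_scale=0.001,bounds=([-9,-9,r*.9],[9,9,r*1.05]))
    return s.x,np.median(abs(s.fun))
def comp(m,uv):
    n,l,st,ce=cv2.connectedComponentsWithStats(m)
    k=min(range(1,n),key=lambda i:np.hypot(*(ce[i]-uv))+(1e4 if st[i,4]<15 else 0));return (l==k).astype(np.uint8)
E
python3 - <<'E'
from h import *
t=cv2.imread("pics/top0.png")[:,:,::-1];s=cv2.imread("pics/side0.png")[:,:,::-1]
T={"red":((331.8,242.6),(332.5,255)),"yellow":((310.7,267.1),(313.4,277.6)),"blue":((282.4,250.2),(287.1,262.3))}
S={"red":((310.3,231.8),(310.4,263.4)),"yellow":((277.3,227.2),(279.5,258.6))}
for c in T:
    for n,im,D in(("top",t,T),("side",s,S)):
        if c in D:
            print(c,n,"disc",cfit(n,comp(mask(im,c),D[c][1]),.008,.026), "cap", cfit(n,comp(mask(im,c),D[c][0]),.108,.0125) if n=="top" else unproj(n,[D[c][0]],.100))
print("jar",cfit("top",comp(mask(t,"green"),(306.7,246)),.055,.027))
# orange/white plate and tray corners
for nm,z,pts in(("tray",.018,[(432,247),(519,246),(525,332),(438,334)]),("analyser",.07,[(140,236),(223,241),(213,327),(129,319)]),("tip",.054,[(411,182),(437,185),(430,216),(406,210)])):
    print(nm,unproj("top",pts,z).round(4).tolist())
a=cv2.resize(t[230:350,415:540],None,fx=5,fy=5,interpolation=cv2.INTER_CUBIC)
b=cv2.resize(t[225:340,115:240],None,fx=5,fy=5,interpolation=cv2.INTER_CUBIC)
cv2.imwrite("pics/tray.png",a[:,:,::-1]);cv2.imwrite("pics/an.png",b[:,:,::-1])
h=cv2.cvtColor(t,cv2.COLOR_RGB2HSV)
m=cv2.inRange(h[240:310,140:200],(0,0,150),(180,255,255));m2=np.zeros((480,640),np.uint8);m2[240:310,140:200]=m
print("plate",cfit("top",comp(m2,(171,274)),.073,.034))
hs=cv2.cvtColor(s,cv2.COLOR_RGB2HSV)
m2[:]=0;m2[145:180,195:245]=cv2.inRange(hs[145:180,195:245],(0,0,150),(180,255,255))
print("plate side",cfit("side",comp(m2,(219,161)),.073,.034))
E
```

```text
red top disc (array([ 0.57402334, -0.02336272,  0.02463234]), np.float64(0.0011197255070614087)) cap (array([ 0.57372509, -0.0222148 ,  0.01162601]), np.float64(0.0006002257002034267))
red side disc (array([ 0.57229434, -0.02835744,  0.02524121]), np.float64(0.0007547533079691054)) cap [[ 0.57289179 -0.02662191  0.1       ]]
yellow top disc (array([0.52012602, 0.02301531, 0.02477519]), np.float64(0.0009537704956348002)) cap (array([0.51979108, 0.02410565, 0.01153571]), np.float64(0.00037645102410918153))
yellow side disc (array([0.51852158, 0.01764126, 0.02545227]), np.float64(0.0008718971535134554)) cap [[0.5186747  0.01948297 0.1       ]]
blue top disc (array([0.55750481, 0.0861918 , 0.0246052 ]), np.float64(0.0011591523874270888)) cap (array([0.55755274, 0.08573625, 0.01125   ]), np.float64(0.0005672731852420475))
jar (array([0.57688547, 0.03469589, 0.02561884]), np.float64(0.00044737831294110533))
tray [[0.5795, -0.2569, 0.018], [0.5804, -0.4608, 0.018], [0.381, -0.4606, 0.018], [0.378, -0.2623, 0.018]]
analyser [[0.5997, 0.4105, 0.07], [0.5868, 0.2229, 0.07], [0.3946, 0.2394, 0.07], [0.4135, 0.4243, 0.07]]
tip [[0.7271, -0.208, 0.054], [0.7194, -0.2682, 0.054], [0.6453, -0.249, 0.054], [0.66, -0.1942, 0.054]]
plate (array([0.51211257, 0.33493921, 0.0357    ]), np.float64(0.0017048375313846835))
plate side (array([0.51091241, 0.32809453, 0.0357    ]), np.float64(0.000841091345065062))
```

View pics/tray.png

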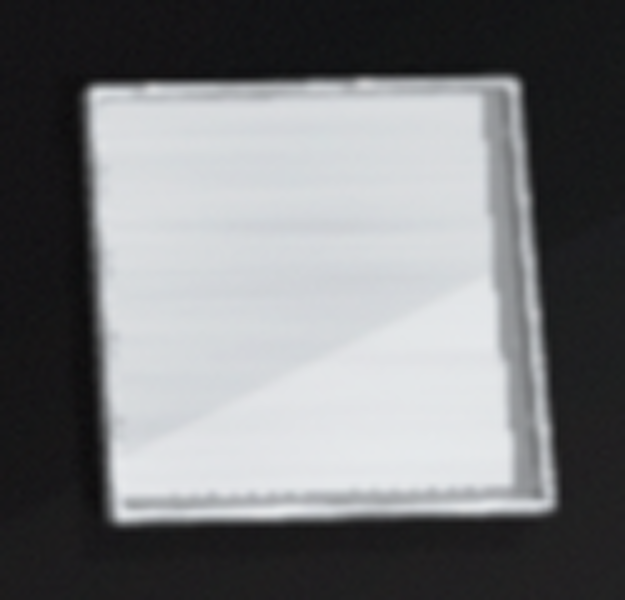

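View pics/an.png

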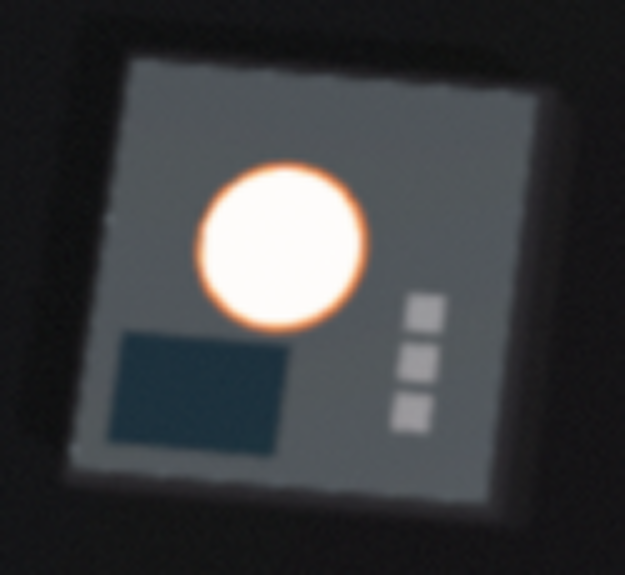

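```bash
cat >> h.py <<'E'
from workcell import bot
def yaw(o):
    q=o["tcp_rot"];x,y,z,w=q;return np.arctan2(2*(x*y+z*w),1-2*(y*y+z*z))
def go(x,y,z,psi=None):
    """tool-frame shift needed (first shift, then turn)"""
    o=bot.get_obs();p=o["ee_pos"];s=yaw(o);d=np.array([x,y,z])-p
    t=[d[0]*np.cos(s)+d[1]*np.sin(s),d[0]*np.sin(s)-d[1]*np.cos(s),-d[2]]
    print("pos",p.round(4),"yaw",round(s,4),"shift",np.round(t,4),"turn",None if psi is None else round(s-psi,4),"open",round(o["opening"],4),"F",o["ft_force"].round(1),"t",round(o["time_s"],2))
E
python3 -c "
from h import *
go(.573,-.025,.24,-.07)"
```

```text
pos [0.1839 0.5443 0.1812] yaw 1.245 shift [-0.4148  0.5509 -0.0588] turn 1.315 open 0.0906 F [0.1 0.2 0.3] t 0.1
```

Call:
step_arm(steps=[[[0, 0, -0.03, 0], [0, 0, -0.03, 0], [-0.035, 0.046, 0, 0], [-0.035, 0.046, 0, 0], [-0.035, 0.046, 0, 0], [-0.035, 0.046, 0, 0], [-0.035, 0.046, 0, 0], [-0.035, 0.046, 0, 0], [-0.035, 0.046, 0, 0], [-0.035, 0.046, 0, 0]]], gripper=0.7)

```text
time_s: 1.35
ee_pos: [0.4437, 0.16, 0.2417]
tcp_rot: [0.812, 0.583, -0.0, -0.0]
ft_force: [0.1, 0.0, -0.2]
opening: 0.0636
```

Call:
step_arm(steps=[[[-0.035, 0.046, 0, 0.1], [-0.035, 0.046, 0, 0.15], [0, 0, 0, 0.15], [0, 0, 0, 0.15], [0, 0, 0, 0.15], [0, 0, 0, 0.15], [0, 0, 0, 0.15], [0, 0, 0, 0.15], [0, 0, 0, 0.15], [0, 0, 0, 0]]])

```text
time_s: 2.6
ee_pos: [0.5026, 0.0629, 0.2416]
tcp_rot: [1.0, -0.027, -0.0, 0.0]
ft_force: [-0.1, -0.5, 0.2]
opening: 0.0641
```

```bash
python3 -c "
from h import *
go(.573,-.025,.12,-.07)"
```

```text
pos [0.5026 0.0629 0.2416] yaw -0.0532 shift [0.075  0.084  0.1216] turn 0.0168 open 0.0641 F [-0.1 -0.5  0.2] t 2.6
```

Call:
step_arm(steps=[[[0.0, 0.05, 0, 0], [0, 0.05, 0, 0], [0, 0.05, 0, 0], [0, 0.05, 0.03, 0], [0, 0.02, 0.05, 0], [0, 0, 0.05, 0.017], [0, 0, 0.04, 0], [0, 0, 0.04, 0], [0, 0, 0, 0]]])

```text
time_s: 3.72
ee_pos: [0.4882, -0.1558, 0.0294]
tcp_rot: [0.999, -0.035, -0.004, -0.001]
ft_force: [-0.0, -0.2, 0.2]
opening: 0.0637
```

```bash
python3 -c "
from h import *
go(.573,-.025,.12,-.07)
for n in('top','side'):
    im=bot.read_camera(n)['image']; cv2.imwrite(f'pics/{n}1.png',im[:,:,::-1])
p=bot.get_obs()['ee_pos'];s=yaw(bot.get_obs());ax=np.array([np.cos(s),np.sin(s),0])
for n in('top','side'): print(n,proj(n,[p,p+ax*.032,p-ax*.032]).round(1).tolist())
im=cv2.imread('pics/side1.png');q=proj('side',[p])[0].astype(int)
cv2.imwrite('pics/side1c.png',cv2.resize(im[q[1]-60:q[1]+40,q[0]-60:q[0]+60],None,fx=6,fy=6,interpolation=cv2.INTER_CUBIC));print(q)
"
```

```text
pos [ 0.4882 -0.1558  0.0294] yaw -0.0701 shift [ 0.0755 -0.1365 -0.0906] turn -0.0001 open 0.0637 F [-0.  -0.2  0.2] t 3.73
top [[390.9, 283.9], [391.5, 270.1], [390.3, 297.9]]
side [[306.7, 310.4], [321.2, 304.9], [291.9, 316.1]]
[306 310]
```

View pics/side1c.png

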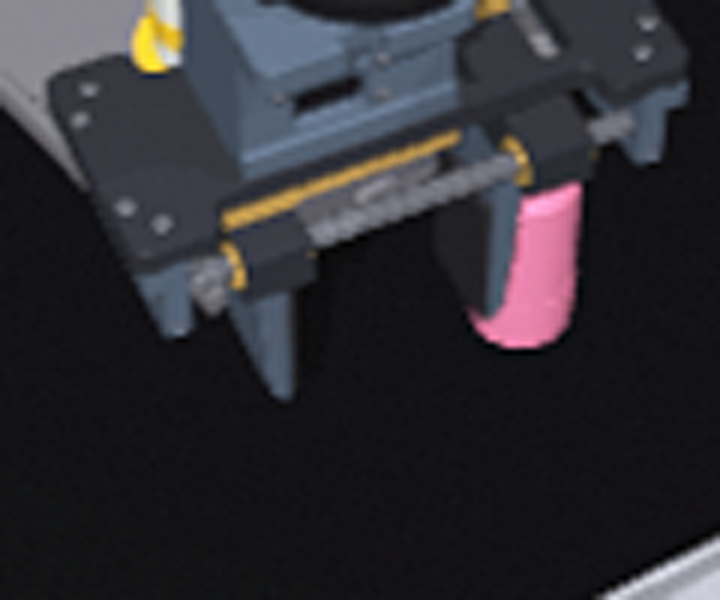

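View pics/top1.png

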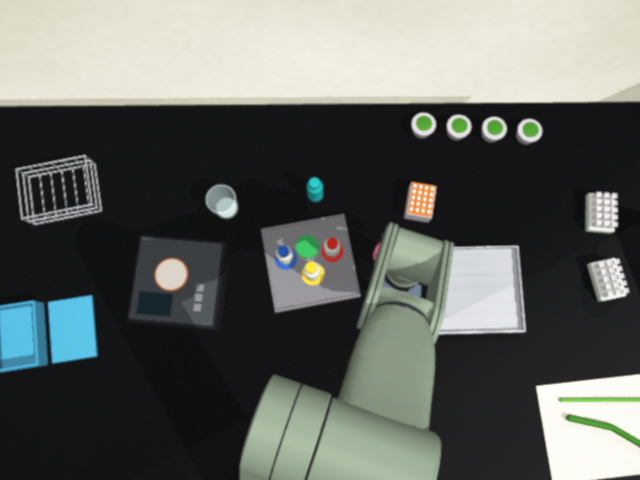

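```bash
python3 -c "
from h import *
c=cal['side'];R=cv2.Rodrigues(c['rvec'])[0];print('cam side',-R.T@c['tvec'].reshape(3))
c=cal['top'];R=cv2.Rodrigues(c['rvec'])[0];print('cam top',-R.T@c['tvec'].reshape(3))
p=bot.get_obs()['ee_pos'];s=yaw(bot.get_obs());ax=np.array([np.cos(s),np.sin(s),0]);ay=np.array([np.sin(s),-np.cos(s),0])
for a in(1,-1):
  for b in(.016,-.016):
    q=proj('side',[p+a*ax*.0318+ay*b])[0];print(a,b,q.round(1),((q-[246,250])*6).round())
"
```

```text
cam side [ 0.19801822 -0.68443241  0.8533424 ]
cam top [ 0.31766249 -0.01623093  1.38038963]
1 0.016 [324.6 310.8] [472. 365.]
1 -0.016 [317.6 299.1] [429. 295.]
-1 0.016 [295.4 322.2] [296. 433.]
-1 -0.016 [288.7 310.1] [256. 361.]
```

Call:
step_arm(steps=[[[0, 0, -0.05, 0], [0, 0, -0.05, 0], [0, 0, -0.05, 0], [0.04, -0.04, 0, 0], [0.036, -0.04, 0, 0], [0, -0.04, 0, 0], [0, -0.0165, 0, 0], [0, 0, 0.02, 0], [0, 0, 0, 0]]])

```text
time_s: 4.95
ee_pos: [0.5755, -0.0263, 0.1622]
tcp_rot: [0.999, -0.036, -0.0, 0.0]
ft_force: [0.4, -0.4, 0.9]
opening: 0.0638
```

```bash
python3 -c "
from h import *
go(.573,-.0255,.043,-.07)
im=bot.read_camera('side')['image'][:,:,::-1]
cv2.imwrite('pics/side2c.png',cv2.resize(im[170:300,230:360],None,fx=5,fy=5,interpolation=cv2.INTER_CUBIC))
"
```

```text
pos [ 0.5755 -0.0263  0.1622] yaw -0.0715 shift [-0.0026 -0.0006  0.1192] turn -0.0015 open 0.0638 F [ 0.4 -0.4  0.9] t 4.95
```

View pics/side2c.png

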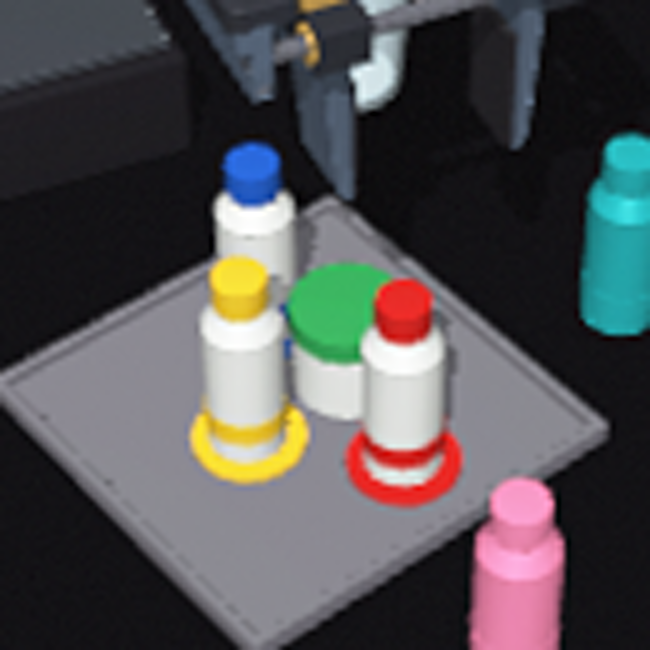

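```bash
python3 -c "
from h import *
p=bot.get_obs()['ee_pos'];s=yaw(bot.get_obs());ax=np.array([np.cos(s),np.sin(s),0]);ay=np.array([np.sin(s),-np.cos(s),0])
for b in(.016,.008,0,-.016):
  print(b,[((proj('side',[p+a*ax*.032+ay*b])[0]-[230,170])*5).round() for a in(1,0,-1)])
"
```

```text
0.016 [array([498., 197.]), array([426., 220.]), array([353., 243.])]
0.008 [array([489., 185.]), array([418., 208.]), array([345., 231.])]
0 [array([480., 173.]), array([409., 196.]), array([337., 218.])]
-0.016 [array([463., 150.]), array([392., 172.]), array([320., 194.])]
```

Call:
step_arm(steps=[[[-0.002, 0, 0.025, 0], [0, 0, 0.03, 0], [0, 0, 0.03, 0], [0, 0, 0.02, 0], [0, 0, 0.01, 0], [0, 0, 0.004, 0], [0, 0, 0, 0]]])

```text
time_s: 5.88
ee_pos: [0.575, -0.0261, 0.0437]
tcp_rot: [0.999, -0.036, 0.001, 0.0]
ft_force: [0.2, -0.6, 0.5]
opening: 0.0638
```

```bash
python3 -c "
from h import *
go(.573,-.0255,.043,-.07)
im=bot.read_camera('side')['image'][:,:,::-1]
cv2.imwrite('pics/side3c.png',cv2.resize(im[170:300,230:360],None,fx=5,fy=5,interpolation=cv2.INTER_CUBIC))
"
```

```text
pos [ 0.575  -0.0261  0.0437] yaw -0.0722 shift [-0.0021 -0.0004  0.0007] turn -0.0022 open 0.0638 F [ 0.2 -0.6  0.5] t 5.88
```

View pics/side3c.png

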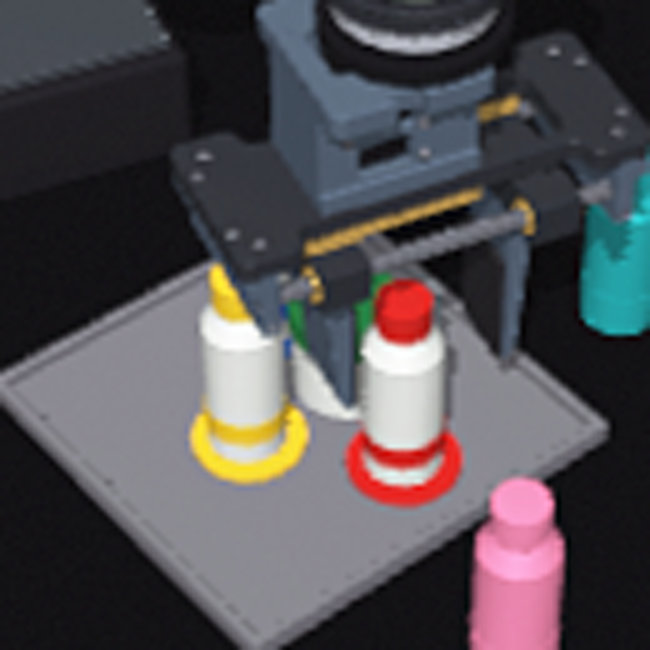

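```bash
python3 -c "
from h import *
p=bot.get_obs()['ee_pos'];s=yaw(bot.get_obs());ax=np.array([np.cos(s),np.sin(s),0]);ay=np.array([np.sin(s),-np.cos(s),0])
for dz in(0,.01,.019):
 for b in(.016,0,-.016):
  print(dz,b,[((proj('side',[p+a*ax*.032+ay*b+[0,0,dz]])[0]-[230,170])*5).round() for a in(1,0,-1)])
for y in(-.022,-.026,-.03):
  print(y,((proj('side',[[.573,y,z] for z in(.008,.05,.08,.108)])-[230,170])*5).round().tolist())
"
```

```text
0 0.016 [array([487., 399.]), array([421., 422.]), array([353., 446.])]
0 0 [array([470., 375.]), array([405., 398.]), array([338., 421.])]
0 -0.016 [array([454., 352.]), array([389., 374.]), array([323., 396.])]
0.01 0.016 [array([487., 383.]), array([421., 406.]), array([353., 430.])]
0.01 0 [array([471., 359.]), array([405., 382.]), array([338., 405.])]
0.01 -0.016 [array([455., 336.]), array([389., 358.]), array([322., 380.])]
0.019 0.016 [array([488., 369.]), array([421., 392.]), array([353., 415.])]
0.019 0 [array([471., 345.]), array([405., 368.]), array([337., 390.])]
0.019 -0.016 [array([455., 321.]), array([389., 343.]), array([322., 366.])]
-0.022 [[396.0, 448.0], [396.0, 384.0], [396.0, 335.0], [396.0, 289.0]]
-0.026 [[400.0, 454.0], [401.0, 390.0], [401.0, 341.0], [401.0, 294.0]]
-0.03 [[405.0, 460.0], [405.0, 395.0], [405.0, 347.0], [406.0, 300.0]]
```

Call:
step_arm(steps=[[[-0.0015, 0, 0, 0], [0, 0, 0, 0], [0, 0, 0, 0], [0, 0, 0, 0], [0, 0, 0, 0], [0, 0, 0, 0]]], gripper=0.3, grip_force=10)

```text
time_s: 6.68
ee_pos: [0.5731, -0.0258, 0.0431]
tcp_rot: [0.999, -0.036, 0.0, -0.0]
ft_force: [0.4, 0.2, 1.1]
opening: 0.0349
```

```bash
python3 -c "
from h import *
go(.573,-.0255,.043,-.07)
im=bot.read_camera('side')['image'][:,:,::-1]
cv2.imwrite('pics/side4c.png',cv2.resize(im[170:300,230:360],None,fx=5,fy=5,interpolation=cv2.INTER_CUBIC))
"
```

```text
pos [ 0.5731 -0.0258  0.0431] yaw -0.072 shift [-0.0001 -0.0003  0.0001] turn -0.002 open 0.0349 F [0.4 0.2 1.1] t 6.67
```

View pics/side4c.png

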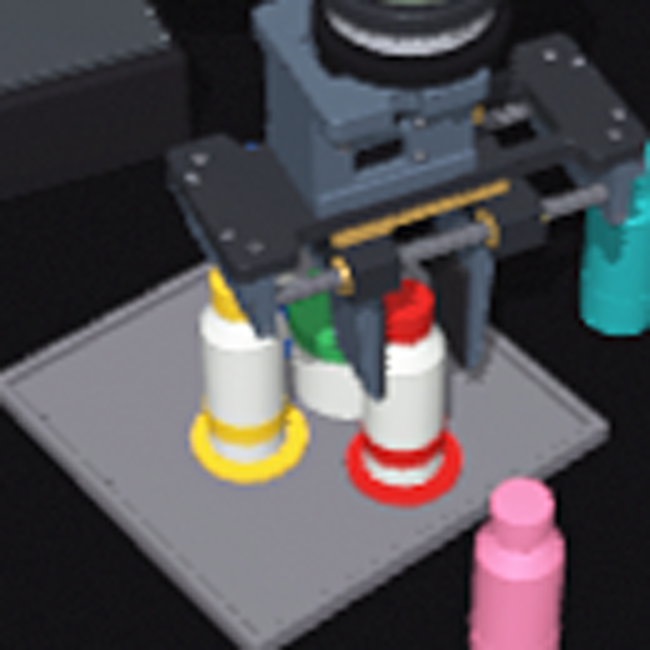

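Call:
step_arm(steps=[[[0, 0, -0.01, 0], [0, 0, -0.02, 0], [0, 0, -0.035, 0], [0, 0, -0.04, 0], [0, 0, -0.035, 0], [0, 0, 0, 0]]], grip_force=15)

```text
time_s: 7.48
ee_pos: [0.5747, -0.0259, 0.1862]
tcp_rot: [0.999, -0.036, 0.003, 0.0]
ft_force: [0.2, 0.5, -1.3]
opening: 0.0351
```

Call:
step_arm(steps=[[[0, 0.02, 0, 0], [-0.008, 0.04, 0, 0], [-0.008, 0.05, 0, 0], [-0.008, 0.05, 0, 0], [-0.008, 0.05, 0, 0], [-0.008, 0.05, 0, 0], [-0.008, 0.05, 0, 0], [-0.008, 0.05, 0, 0], [-0.008, 0.03, 0, 0], [0, 0.01, 0, 0]]])

```text
time_s: 8.72
ee_pos: [0.4778, -0.422, 0.1806]
tcp_rot: [0.999, -0.038, -0.002, -0.001]
ft_force: [0.3, 0.4, -1.3]
opening: 0.0342
```

```bash
python3 -c "
from h import *
go(.48,-.42,.041,-.07)
im=bot.read_camera('side')['image'][:,:,::-1]
cv2.imwrite('pics/side5.png',im)
"
```

```text
pos [ 0.4778 -0.422   0.1806] yaw -0.0752 shift [ 0.002  -0.0022  0.1396] turn -0.0052 open 0.0342 F [ 0.3  0.4 -1.3] t 8.72
```

View pics/side5.png

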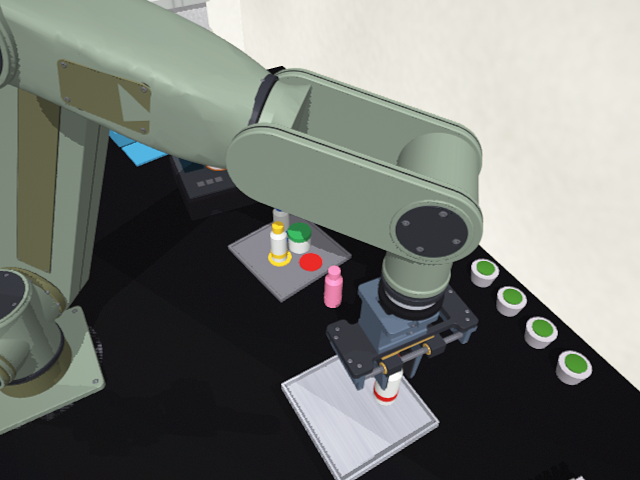

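Call:
step_arm(steps=[[[0.002, -0.002, 0.03, 0], [0, 0, 0.04, 0], [0, 0, 0.035, 0], [0, 0, 0.02, 0], [0, 0, 0.01, 0], [0, 0, 0.005, 0], [0, 0, 0, 0], [0, 0, 0, 0]]])

```text
time_s: 9.78
ee_pos: [0.483, -0.4186, 0.0438]
tcp_rot: [0.999, -0.036, 0.001, 0.0]
ft_force: [0.1, -0.5, -1.4]
opening: 0.0348
```

Call:
step_arm(steps=[[[0, 0, 0.002, 0], [0, 0, 0.0015, 0], [0, 0, 0, 0], [0, 0, 0, 0]]])

```text
time_s: 10.28
ee_pos: [0.4825, -0.4183, 0.0394]
tcp_rot: [0.999, -0.036, 0.0, -0.0]
ft_force: [0.2, -0.3, -0.7]
opening: 0.0346
```

Call:
step_arm(steps=[[[0, 0, 0, 0], [0, 0, 0, 0], [0, 0, 0, 0], [0, 0, 0, 0], [0, 0, -0.02, 0], [0, 0, -0.04, 0], [0, 0, -0.05, 0], [0, 0, -0.04, 0], [0, 0, 0, 0]]], gripper=0.7)

```text
time_s: 11.4
ee_pos: [0.4841, -0.4197, 0.1936]
tcp_rot: [0.999, -0.036, 0.003, 0.003]
ft_force: [-0.6, -0.6, 0.1]
opening: 0.064
```

```bash
python3 -c "
from h import *
o=bot.get_obs()
go(.5575,.0845,.185,.35)
im=bot.read_camera('side')['image']
cv2.imwrite('pics/side6.png',im[:,:,::-1])
it=bot.read_camera('top')['image'];cv2.imwrite('pics/top6.png',it[:,:,::-1])
print(blobs(mask(im,'red')),cfit('side',comp(mask(im,'red'),(310,261)),.008,.026))
print(blobs(mask(it,'red')))
print(cfit('top',comp(mask(it,'red'),(332,253)),.008,.026))
"
```

```text
pos [ 0.4841 -0.4197  0.1936] yaw -0.0719 shift [ 0.037  -0.5082  0.0086] turn -0.4219 open 0.064 F [-0.6 -0.6  0.1] t 11.4
[(np.int32(339), array([310.3, 261.7]), array([299, 253,  24,  18], dtype=int32)), (np.int32(239), array([382.1, 406. ]), array([375, 397,  16,  19], dtype=int32)), (np.int32(64), array([375.6, 434.6]), array([367, 426,  21,  13], dtype=int32))] (array([ 0.57268204, -0.02793046,  0.02562615]), np.float64(0.0005070945820315718))
[(np.int32(391), array([332. , 250.6]), array([321, 240,  23,  22], dtype=int32)), (np.int32(109), array([512.6, 282.5]), array([507, 277,  12,  12], dtype=int32))]
(array([ 0.57474776, -0.02286415,  0.02545921]), np.float64(0.0005392307192476492))
```

View pics/side6.png

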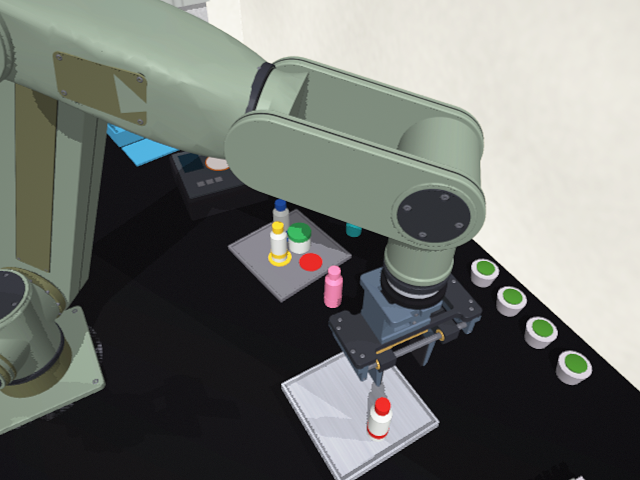

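Call:
step_arm(steps=[[[0.004, -0.05, 0, 0], [0.004, -0.058, 0, 0], [0.004, -0.058, 0, 0], [0.004, -0.058, 0, 0], [0.004, -0.058, 0, 0], [0.004, -0.058, 0, 0], [0.004, -0.058, 0, 0], [0.004, -0.058, 0, 0], [0.004, -0.05, 0, 0], [0, 0, 0, 0]]])

```text
time_s: 12.75
ee_pos: [0.5538, 0.0868, 0.1873]
tcp_rot: [0.999, -0.034, -0.002, -0.0]
ft_force: [-0.5, -1.1, -0.2]
opening: 0.0638
```

Call:
step_arm(steps=[[[0, 0, 0, -0.14], [0, 0, 0, -0.14], [0, 0, 0, -0.14], [0, 0, 0, 0], [0, 0, 0, 0]]])

```text
time_s: 13.38
ee_pos: [0.5543, 0.0831, 0.1888]
tcp_rot: [0.985, 0.172, -0.001, 0.0]
ft_force: [0.7, -0.6, 0.7]
opening: 0.0639
```

```bash
python3 -c "
from h import *
go(.5570,.084,.043,.35)
im=bot.read_camera('top')['image'];cv2.imwrite('pics/top7.png',im[:,:,::-1])
b=blobs(mask(im,'red'));print(b)
print(cfit('top',comp(mask(im,'red'),(512,282)),.104,.0125))
"
```

```text
pos [0.5543 0.0831 0.1888] yaw 0.3452 shift [0.0028 0.     0.1458] turn -0.0048 open 0.0639 F [ 0.7 -0.6  0.7] t 13.38
[(np.int32(391), array([332. , 250.6]), array([321, 240,  23,  22], dtype=int32)), (np.int32(109), array([512.6, 282.5]), array([507, 277,  12,  12], dtype=int32))]
(array([ 0.48346377, -0.4132331 ,  0.01201858]), np.float64(0.0006586393553741805))
```

Call:
step_arm(steps=[[[0.003, 0, 0.03, -0.005], [0, 0, 0.035, 0], [0, 0, 0.035, 0], [0, 0, 0.025, 0], [0, 0, 0.014, 0], [0, 0, 0.006, 0], [0, 0, 0, 0]]])

```text
time_s: 14.3
ee_pos: [0.5579, 0.0848, 0.0448]
tcp_rot: [0.984, 0.175, 0.0, -0.0]
ft_force: [-0.3, 0.5, -0.3]
opening: 0.0639
```

```bash
python3 -c "
from h import *
go(.5570,.084,.043,.35)
im=bot.read_camera('side')['image'][:,:,::-1]
cv2.imwrite('pics/side8c.png',cv2.resize(im[160:290,220:350],None,fx=5,fy=5,interpolation=cv2.INTER_CUBIC))
"
```

```text
pos [0.5579 0.0848 0.0448] yaw 0.3527 shift [-0.0011  0.0005  0.0018] turn 0.0027 open 0.0639 F [-0.3  0.5 -0.3] t 14.3
```

View pics/side8c.png

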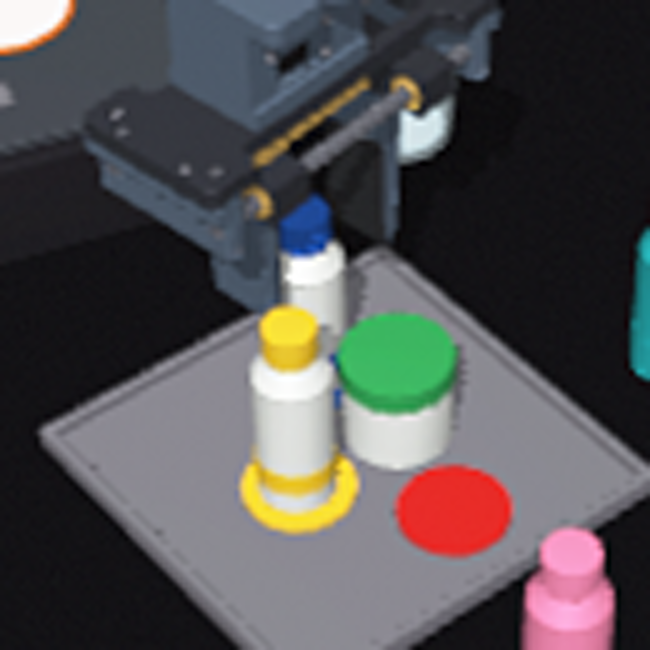

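Call:
step_arm(steps=[[[-0.001, 0, 0.001, 0], [0, 0, 0, 0], [0, 0, 0, 0], [0, 0, 0, 0], [0, 0, 0, 0], [0, 0, 0, 0]]], gripper=0.3, grip_force=15)

```text
time_s: 15.1
ee_pos: [0.557, 0.0846, 0.0437]
tcp_rot: [0.984, 0.176, 0.0, -0.0]
ft_force: [-0.0, 0.5, 1.5]
opening: 0.0346
```

Call:
step_arm(steps=[[[0, 0, -0.01, 0], [0, 0, -0.02, 0], [0, 0, -0.035, 0], [0, 0, -0.04, 0], [0, 0, -0.035, 0], [0, 0, 0, 0], [0, 0, 0, 0]]])

```text
time_s: 15.98
ee_pos: [0.5557, 0.0843, 0.1824]
tcp_rot: [0.984, 0.176, -0.001, -0.0]
ft_force: [-1.0, -0.7, -1.5]
opening: 0.0345
```

```bash
python3 -c "
from h import *
go(.48,-.30,.185,.35)
"
```

```text
pos [0.5557 0.0843 0.1824] yaw 0.353 shift [-0.2039  0.3345 -0.0026] turn 0.003 open 0.0345 F [-1.  -0.7 -1.5] t 15.97
```

Call:
step_arm(steps=[[[-0.01, 0.02, 0, 0], [-0.02, 0.044, 0, 0], [-0.021, 0.046, 0, 0], [-0.021, 0.046, 0, 0], [-0.021, 0.046, 0, 0], [-0.021, 0.046, 0, 0], [-0.021, 0.046, 0, 0], [-0.02, 0.04, 0, 0], [-0.01, 0.025, 0, 0], [0, 0, 0, 0]]])

```text
time_s: 17.23
ee_pos: [0.5246, -0.3106, 0.181]
tcp_rot: [0.985, 0.174, -0.002, -0.001]
ft_force: [-1.1, 0.8, -1.8]
opening: 0.0343
```

Call:
step_arm(steps=[[[0, 0, 0.03, 0], [0, 0, 0.04, 0], [0, 0, 0.035, 0], [0, 0, 0.02, 0], [0, 0, 0.01, 0], [0, 0, 0.004, 0], [0, 0, 0, 0], [0, 0, 0, 0]]])

```text
time_s: 18.23
ee_pos: [0.5265, -0.3096, 0.0453]
tcp_rot: [0.984, 0.176, 0.001, 0.001]
ft_force: [-1.2, -1.7, -0.7]
opening: 0.0345
```

Call:
step_arm(steps=[[[0, 0, 0.002, 0], [0, 0, 0.001, 0], [0, 0, 0, 0], [0, 0, 0, 0], [0, 0, 0, 0]]])

```text
time_s: 18.85
ee_pos: [0.5259, -0.3094, 0.0414]
tcp_rot: [0.984, 0.176, 0.0, -0.0]
ft_force: [-0.2, 0.0, -1.7]
opening: 0.0346
```

Call:
step_arm(steps=[[[0, 0, 0.0015, 0], [0, 0, 0, 0], [0, 0, 0, 0]]])

```text
time_s: 19.23
ee_pos: [0.5259, -0.3094, 0.0398]
tcp_rot: [0.984, 0.176, -0.0, -0.0]
ft_force: [-1.1, 0.3, -0.6]
opening: 0.0346
```

Call:
step_arm(steps=[[[0, 0, 0, 0], [0, 0, 0, 0], [0, 0, 0, 0], [0, 0, 0, 0], [0, 0, -0.02, 0], [0, 0, -0.04, 0], [0, 0, -0.05, 0], [0, 0, -0.04, 0], [0, 0, 0, 0]]], gripper=0.7)

```text
time_s: 20.35
ee_pos: [0.5278, -0.3106, 0.1939]
tcp_rot: [0.984, 0.176, 0.003, 0.003]
ft_force: [-0.5, 0.1, -1.4]
opening: 0.0638
```

```bash
python3 -c "
from h import *
go(.5195,.021,.185,-1.37)
"
```

```text
pos [ 0.5278 -0.3106  0.1939] yaw 0.353 shift [ 0.1068 -0.314   0.0089] turn 1.723 open 0.0638 F [-0.5  0.1 -1.4] t 20.35
```

Call:
step_arm(steps=[[[0.012, -0.035, 0, 0], [0.016, -0.047, 0, 0], [0.016, -0.047, 0, 0], [0.016, -0.047, 0, 0], [0.016, -0.047, 0, 0], [0.016, -0.047, 0, 0], [0.015, -0.044, 0, 0], [0, 0, 0, 0]]])

```text
time_s: 21.35
ee_pos: [0.5167, 0.0248, 0.1887]
tcp_rot: [0.984, 0.178, -0.001, -0.001]
ft_force: [-0.5, -1.6, 0.5]
opening: 0.0639
```

Call:
step_arm(steps=[[[0, 0, 0, 0.174], [0, 0, 0, 0.174], [0, 0, 0, 0.174], [0, 0, 0, 0.174], [0, 0, 0, 0.174], [0, 0, 0, 0.174], [0, 0, 0, 0.174], [0, 0, 0, 0.174], [0, 0, 0, 0.174], [0, 0, 0, 0.172]]])

```text
time_s: 22.6
ee_pos: [0.5172, 0.021, 0.1889]
tcp_rot: [0.767, -0.641, -0.001, 0.001]
ft_force: [-0.2, 0.0, -0.4]
opening: 0.064
```

Call:
step_arm(steps=[[[0, 0, 0, 0]]])

```text
time_s: 22.72
ee_pos: [0.5173, 0.0212, 0.1891]
tcp_rot: [0.77, -0.638, -0.001, 0.001]
ft_force: [-0.2, -0.1, -0.5]
opening: 0.0641
```

```bash
python3 -c "
from h import *
go(.5195,.021,.043,-1.385)
im=bot.read_camera('side')['image'][:,:,::-1]
cv2.imwrite('pics/side9.png',im)
"
```

```text
pos [0.5173 0.0212 0.1891] yaw -1.3839 shift [ 0.0006 -0.0021  0.1461] turn 0.0011 open 0.0641 F [-0.2 -0.1 -0.5] t 22.73
```

View pics/side9.png

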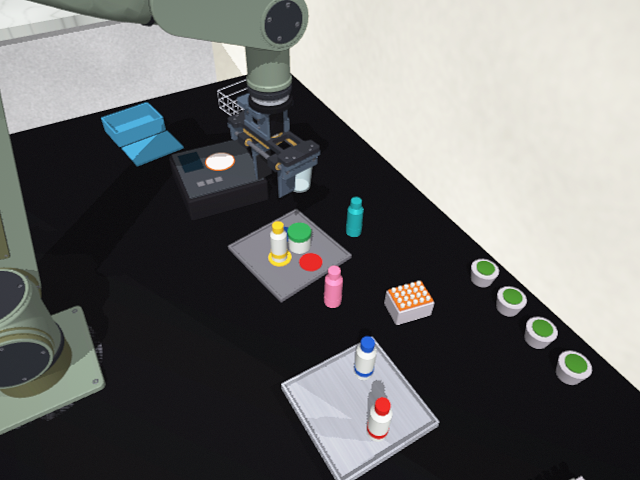

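Call:
step_arm(steps=[[[0, -0.002, 0.03, 0], [0, 0, 0.035, 0], [0, 0, 0.035, 0], [0, 0, 0.025, 0], [0, 0, 0.014, 0], [0, 0, 0.006, 0], [0, 0, 0.001, 0], [0, 0, 0, 0], [0, 0, 0, 0]]])

```text
time_s: 23.9
ee_pos: [0.5203, 0.0226, 0.0447]
tcp_rot: [0.77, -0.638, 0.001, -0.001]
ft_force: [-0.0, -0.2, 0.6]
opening: 0.0636
```

```bash
python3 -c "
from h import *
go(.5195,.021,.043,-1.385)
im=bot.read_camera('side')['image'][:,:,::-1]
cv2.imwrite('pics/side10c.png',cv2.resize(im[170:300,220:350],None,fx=5,fy=5,interpolation=cv2.INTER_CUBIC))
"
```

```text
pos [0.5203 0.0226 0.0447] yaw -1.3848 shift [0.0014 0.0011 0.0017] turn 0.0002 open 0.0636 F [-0.  -0.2  0.6] t 23.9
```

View pics/side10c.png

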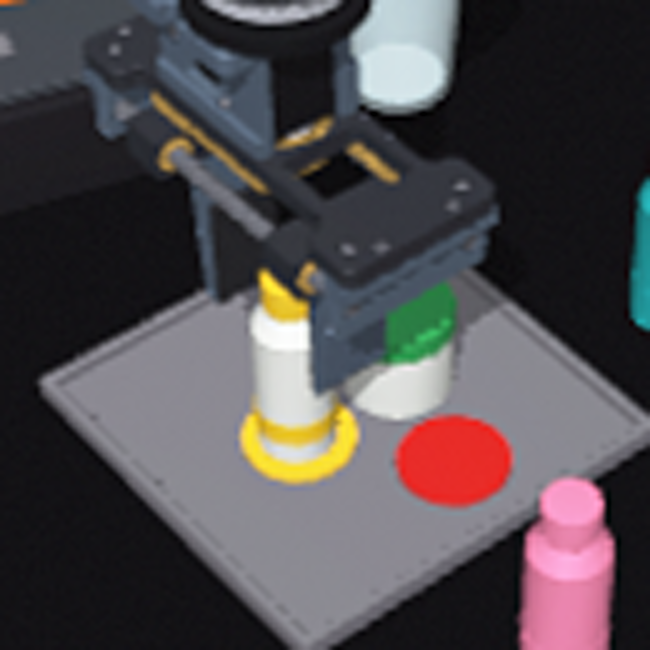

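```bash
python3 -c "
from h import *
o=bot.get_obs();p=o['ee_pos'];s=yaw(o);ax=np.array([np.cos(s),np.sin(s),0]);ay=np.array([np.sin(s),-np.cos(s),0])
for dz in(0,.01,.02):
  for b in(-.016,.016): print(dz,b,((proj('side',[p+ax*a+ay*b+[0,0,dz] for a in(.032,.0455)])-[220,170])*5).round().tolist())
"
```

```text
0 -0.016 [[366.0, 394.0], [385.0, 412.0]]
0 0.016 [[307.0, 429.0], [327.0, 447.0]]
0.01 -0.016 [[365.0, 379.0], [385.0, 396.0]]
0.01 0.016 [[307.0, 413.0], [326.0, 431.0]]
0.02 -0.016 [[365.0, 363.0], [384.0, 380.0]]
0.02 0.016 [[306.0, 397.0], [325.0, 415.0]]
```

Call:
step_arm(steps=[[[0.0005, 0.0005, 0.0015, 0], [0, 0, 0, 0], [0, 0, 0, 0], [0, 0, 0, 0], [0, 0, 0, 0], [0, 0, 0, 0]]], gripper=0.3)

```text
time_s: 24.7
ee_pos: [0.5194, 0.0221, 0.0425]
tcp_rot: [0.77, -0.638, -0.0, -0.0]
ft_force: [-0.5, 0.6, -0.2]
opening: 0.0344
```

Call:
step_arm(steps=[[[0, 0, -0.01, 0], [0, 0, -0.02, 0], [0, 0, -0.035, 0], [0, 0, -0.04, 0], [0, 0, -0.035, 0], [0, 0, 0, 0], [0, 0, 0, 0]]])

```text
time_s: 25.58
ee_pos: [0.5185, 0.0219, 0.1817]
tcp_rot: [0.77, -0.638, -0.001, 0.001]
ft_force: [0.1, -0.1, -0.9]
opening: 0.0345
```

```bash
python3 -c "
from h import *
go(.425,-.35,.185,-1.385)
"
```

```text
pos [0.5185 0.0219 0.1817] yaw -1.385 shift [ 0.3482  0.1606 -0.0033] turn -0.0 open 0.0345 F [ 0.1 -0.1 -0.9] t 25.57
```

Call:
step_arm(steps=[[[0.024, 0.011, 0, 0], [0.042, 0.0195, 0, 0], [0.046, 0.0215, 0, 0], [0.046, 0.0215, 0, 0], [0.046, 0.0215, 0, 0], [0.046, 0.0215, 0, 0], [0.046, 0.0215, 0, 0], [0.032, 0.015, 0, 0], [0.02, 0.008, 0, 0], [0, 0, 0, 0]]])

```text
time_s: 26.82
ee_pos: [0.4249, -0.3501, 0.1812]
tcp_rot: [0.769, -0.639, -0.001, -0.0]
ft_force: [0.2, 1.4, -1.5]
opening: 0.0346
```

Call:
step_arm(steps=[[[0, 0, 0.03, 0], [0, 0, 0.04, 0], [0, 0, 0.035, 0], [0, 0, 0.02, 0], [0, 0, 0.01, 0], [0, 0, 0.004, 0], [0, 0, 0.002, 0], [0, 0, 0, 0], [0, 0, 0, 0]]])

```text
time_s: 27.95
ee_pos: [0.4257, -0.35, 0.042]
tcp_rot: [0.77, -0.639, 0.001, -0.0]
ft_force: [0.1, 0.1, -0.2]
opening: 0.0347
```

Target height is about 0.0385.

Call:
step_arm(steps=[[[0, 0, 0.0015, 0], [0, 0, 0.0015, 0], [0, 0, 0, 0], [0, 0, 0, 0]]])

```text
time_s: 28.45
ee_pos: [0.4254, -0.3498, 0.0384]
tcp_rot: [0.77, -0.638, 0.0, -0.0]
ft_force: [-0.4, 0.6, -0.1]
opening: 0.0349
```

Call:
step_arm(steps=[[[0, 0, 0, 0], [0, 0, 0, 0], [0, 0, 0, 0], [0, 0, 0, 0], [0, 0, -0.02, 0], [0, 0, -0.04, 0], [0, 0, -0.05, 0], [0, 0, -0.04, 0], [0, 0, 0, 0]]], gripper=0.7)

```text
time_s: 29.58
ee_pos: [0.4271, -0.3512, 0.1921]
tcp_rot: [0.77, -0.638, 0.004, 0.0]
ft_force: [-0.0, 0.3, 0.1]
opening: 0.064
```

```bash
python3 -c "
from h import *
go(.577,.033,.19,-1.385)
im=bot.read_camera('side')['image']
cv2.imwrite('pics/side11.png',im[:,:,::-1])
it=bot.read_camera('top')['image'];cv2.imwrite('pics/top11.png',it[:,:,::-1])
print(blobs(mask(im,'green')))
"
```

```text
pos [ 0.4271 -0.3512  0.1921] yaw -1.385 shift [-0.3499 -0.2183  0.0021] turn -0.0 open 0.064 F [-0.   0.3  0.1] t 29.57
[(np.int32(341), array([298.2, 231.9]), array([288, 223,  21,  19], dtype=int32)), (np.int32(189), array([485.1, 267.4]), array([477, 261,  18,  14], dtype=int32)), (np.int32(218), array([512.1, 296. ]), array([503, 289,  19,  15], dtype=int32)), (np.int32(254), array([542.2, 327.7]), array([533, 320,  20,  17], dtype=int32)), (np.int32(305), array([575.4, 363. ]), array([565, 354,  22,  19], dtype=int32))]
```

View pics/side11.png

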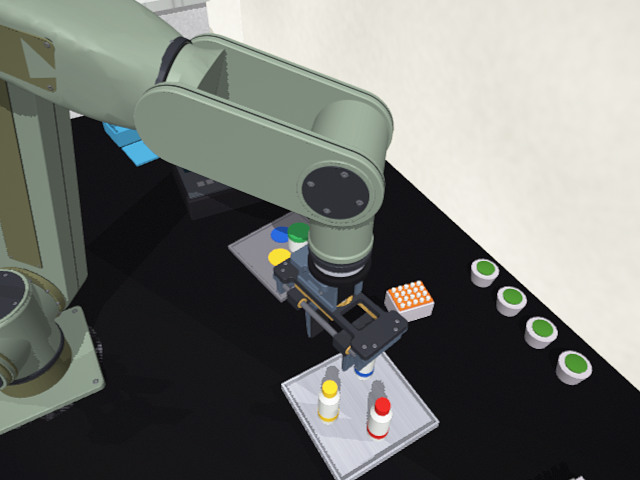

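View pics/top11.png

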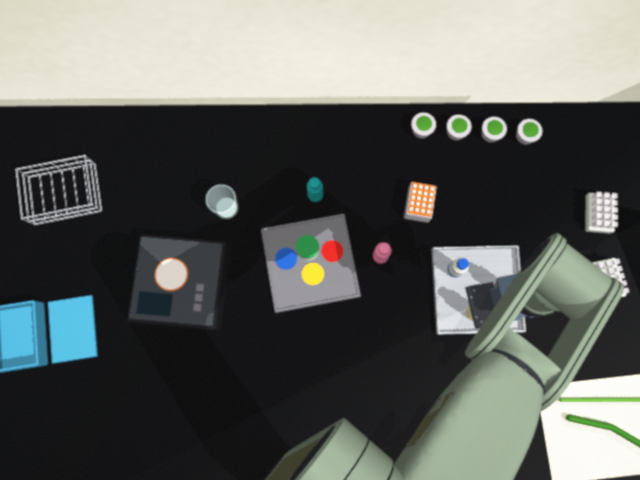

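```bash
python3 -c "
from h import *
it=cv2.imread('pics/top11.png')[:,:,::-1].copy()
for c,uv in(('red',(332,251)),('yellow',(312,273)),('blue',(286,258))):
  m=comp(mask(it,c),uv);M=cv2.moments(m,True);q=(M['m10']/M['m00'],M['m01']/M['m00'])
  print(c,np.round(q,1),unproj('top',[q],.008).round(4),cfit('top',m,.008,.026)[0].round(4))
m=comp(mask(it,'green'),(307,246));M=cv2.moments(m,True);q=(M['m10']/M['m00'],M['m01']/M['m00']);print('jar',unproj('top',[q],.055).round(4),cfit('top',m,.055,.027)[0].round(4))
h=cv2.cvtColor(it,cv2.COLOR_RGB2HSV);m2=np.zeros((480,640),np.uint8)
m2[240:310,140:200]=cv2.inRange(h[240:310,140:200],(0,0,120),(180,255,255))
m=comp(m2,(171,274));M=cv2.moments(m,True);q=(M['m10']/M['m00'],M['m01']/M['m00']);print('plate',np.round(q,1),M['m00'],unproj('top',[q],.073).round(4))
"
```

```text
red [332.  250.6] [[ 0.5745 -0.0229  0.008 ]] [ 0.5746 -0.0229  0.0255]
yellow [312.3 273.5] [[0.5205 0.0234 0.008 ]] [0.5206 0.0234 0.0253]
blue [285.6 258.1] [[0.5574 0.0861 0.008 ]] [0.5575 0.0862 0.0249]
jar [[0.5766 0.0349 0.055 ]] [0.5766 0.0348 0.0249]
plate [170.8 273.8] 912.0 [[0.5125 0.3364 0.073 ]]
```

Call:
step_arm(steps=[[[-0.05, -0.031, 0, 0], [-0.05, -0.031, 0, 0], [-0.05, -0.031, 0, 0], [-0.05, -0.031, 0, 0], [-0.05, -0.031, 0, 0], [-0.05, -0.031, 0, 0], [-0.05, -0.032, 0, 0], [0, 0, 0.05, 0], [0, 0, 0.03, 0], [0, 0, 0, 0]]], gripper=1.0)

```text
time_s: 30.92
ee_pos: [0.5718, 0.0346, 0.1044]
tcp_rot: [0.77, -0.638, -0.003, 0.003]
ft_force: [-0.5, 0.2, -0.7]
opening: 0.0914
```

```bash
python3 -c "
from h import *
go(.576,.0335,.018,-1.385)
im=bot.read_camera('side')['image'][:,:,::-1]
cv2.imwrite('pics/side12.png',im)
"
```

```text
pos [0.5718 0.0346 0.1044] yaw -1.3845 shift [ 0.0019 -0.0039  0.0864] turn 0.0005 open 0.0914 F [-0.5  0.2 -0.7] t 30.93
```

View pics/side12.png

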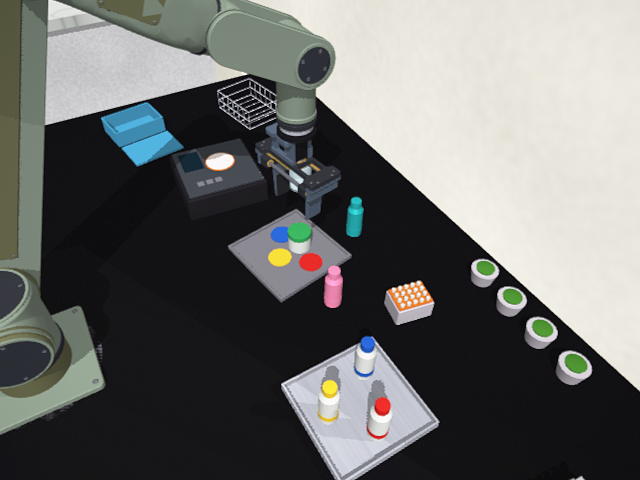

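Call:
step_arm(steps=[[[0.002, -0.004, 0.02, 0], [0, 0, 0.03, 0], [0, 0, 0.02, 0], [0, 0, 0.01, 0], [0, 0, 0.004, 0], [0, 0, 0, 0], [0, 0, 0, 0]]])

```text
time_s: 31.85
ee_pos: [0.58, 0.0333, 0.0253]
tcp_rot: [0.77, -0.638, 0.001, -0.001]
ft_force: [0.3, 0.2, -0.2]
opening: 0.0912
```

```bash
python3 -c "
from h import *
go(.576,.0335,.018,-1.385)
im=bot.read_camera('side')['image'][:,:,::-1]
cv2.imwrite('pics/side13c.png',cv2.resize(im[170:300,220:350],None,fx=5,fy=5,interpolation=cv2.INTER_CUBIC))
"
```

```text
pos [0.58   0.0333 0.0253] yaw -1.385 shift [-0.0009  0.0039  0.0073] turn -0.0 open 0.0912 F [ 0.3  0.2 -0.2] t 31.85
```

View pics/side13c.png

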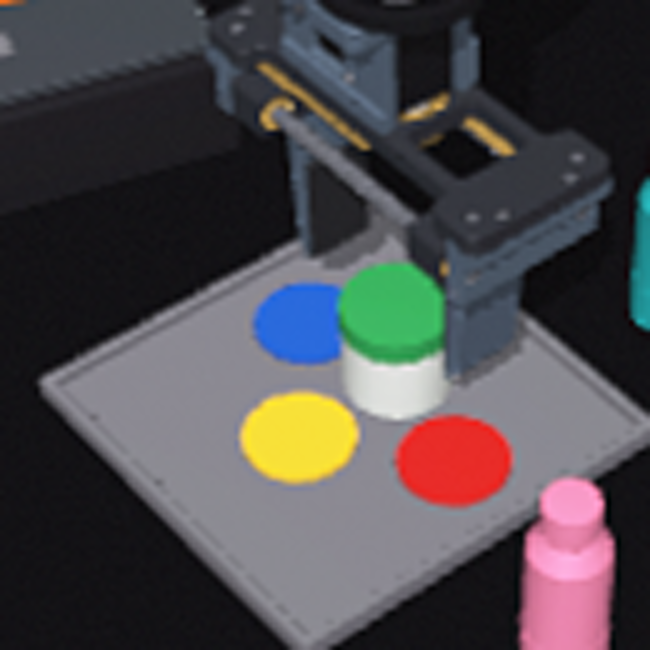

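Call:
step_arm(steps=[[[-0.001, 0.006, 0, 0], [0, 0, 0.004, 0], [0, 0, 0.003, 0], [0, 0, 0, 0], [0, 0, 0, 0]]])

```text
time_s: 32.52
ee_pos: [0.5733, 0.0332, 0.0174]
tcp_rot: [0.77, -0.638, -0.0, -0.0]
ft_force: [0.1, 0.4, -0.4]
opening: 0.0912
```

Call:
step_arm(steps=[[[0, 0, 0, 0], [0, 0, 0, 0], [0, 0, 0, 0], [0, 0, 0, 0], [0, 0, 0, 0], [0, 0, 0, 0]]], gripper=0.5, grip_force=15)

```text
time_s: 33.28
ee_pos: [0.5732, 0.0332, 0.0175]
tcp_rot: [0.77, -0.638, -0.0, -0.0]
ft_force: [0.4, 0.7, -0.3]
opening: 0.0531
```

```bash
python3 -c "
from h import *
go(.576,.0335,.018,-1.385)
im=bot.read_camera('side')['image'][:,:,::-1]
cv2.imwrite('pics/side14c.png',cv2.resize(im[170:300,220:350],None,fx=5,fy=5,interpolation=cv2.INTER_CUBIC))
"
```

```text
pos [0.5732 0.0332 0.0175] yaw -1.3851 shift [ 0.0002 -0.0028 -0.0005] turn -0.0001 open 0.0531 F [ 0.4  0.7 -0.3] t 33.27
```

View pics/side14c.png

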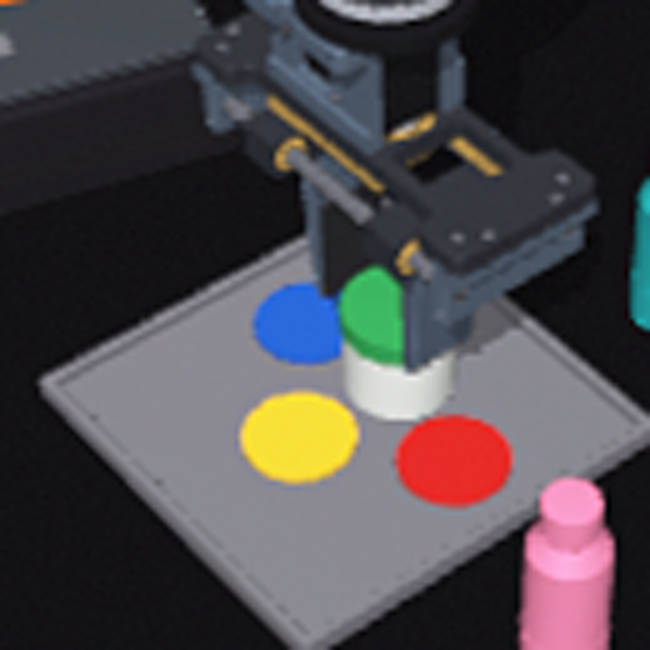

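Call:
step_arm(steps=[[[0, 0, -0.01, 0], [0, 0, -0.02, 0], [0, 0, -0.035, 0], [0, 0, -0.04, 0], [0, 0, -0.035, 0], [0, 0, 0, 0], [0, 0, 0, 0]]])

```text
time_s: 34.2
ee_pos: [0.5724, 0.0331, 0.1567]
tcp_rot: [0.77, -0.638, -0.001, 0.001]
ft_force: [-0.7, 0.0, -1.1]
opening: 0.0533
```

```bash
python3 -c "
from h import *
go(.509,.334,.16,-1.385)
im=cv2.imread('pics/side11.png')[:,:,::-1].copy();i0=cv2.imread('pics/side0.png')[:,:,::-1].copy()
im=cv2.imread('pics/side12.png')[:,:,::-1].copy()
print(blobs(mask(im,'green'))[0]);print(unproj('side',[blobs(mask(im,'green'))[0][1]],.0505))
print(unproj('side',[(219.5,161)],.073))
hs=cv2.cvtColor(i0,cv2.COLOR_RGB2HSV);m2=np.zeros((480,640),np.uint8)
m2[145:180,195:245]=cv2.inRange(hs[145:180,195:245],(0,0,150),(180,255,255));m=comp(m2,(219,161));M=cv2.moments(m,True);q=(M['m10']/M['m00'],M['m01']/M['m00']);print(q,M['m00'],unproj('side',[q],.073))
"
```

```text
pos [0.5724 0.0331 0.1567] yaw -1.385 shift [-0.3075  0.0067 -0.0033] turn -0.0 open 0.0533 F [-0.7  0.  -1.1] t 34.2
(np.int32(369), array([299., 232.]), array([288, 223,  23,  19], dtype=int32))
[[0.57514126 0.0283773  0.0505    ]]
[[0.51096074 0.32854043 0.073     ]]
(219.46469248291572, 161.17995444191345) 439.0 [[0.5105985  0.32788855 0.073     ]]
```

Call:
step_arm(steps=[[[-0.02, 0, 0, 0], [-0.035, 0.001, 0, 0], [-0.04, 0.001, 0, 0], [-0.04, 0.001, 0, 0], [-0.04, 0.001, 0, 0], [-0.04, 0.001, 0, 0], [-0.04, 0.001, 0, 0], [-0.032, 0.001, 0, 0], [-0.02, 0, 0, 0], [0, 0, 0, 0]]])

```text
time_s: 35.45
ee_pos: [0.5087, 0.3346, 0.1565]
tcp_rot: [0.77, -0.638, -0.0, 0.001]
ft_force: [-0.4, 0.2, -1.1]
opening: 0.0532
```

Call:
step_arm(steps=[[[0, 0, 0.02, 0], [0, 0, 0.02, 0], [0, 0, 0.015, 0], [0, 0, 0.005, 0], [0, 0, 0, 0], [0, 0, 0, 0], [0, 0, 0, 0]]])

```text
time_s: 36.33
ee_pos: [0.51, 0.3338, 0.0982]
tcp_rot: [0.77, -0.638, 0.0, -0.001]
ft_force: [-0.1, 0.6, -0.5]
opening: 0.0532
```

```bash
python3 -c "
from h import *
go(.5088,.3337,.0865,-1.385)
im=bot.read_camera('side')['image'][:,:,::-1]
cv2.imwrite('pics/side15c.png',cv2.resize(im[100:220,150:280],None,fx=5,fy=5,interpolation=cv2.INTER_CUBIC))
im=bot.read_camera('top')['image'][:,:,::-1]
cv2.imwrite('pics/top15c.png',cv2.resize(im[220:340,110:240],None,fx=5,fy=5,interpolation=cv2.INTER_CUBIC))
"
```

```text
pos [0.51   0.3338 0.0982] yaw -1.3849 shift [-0.0001  0.0012  0.0117] turn 0.0001 open 0.0532 F [-0.1  0.6 -0.5] t 36.33
```

View pics/side15c.png

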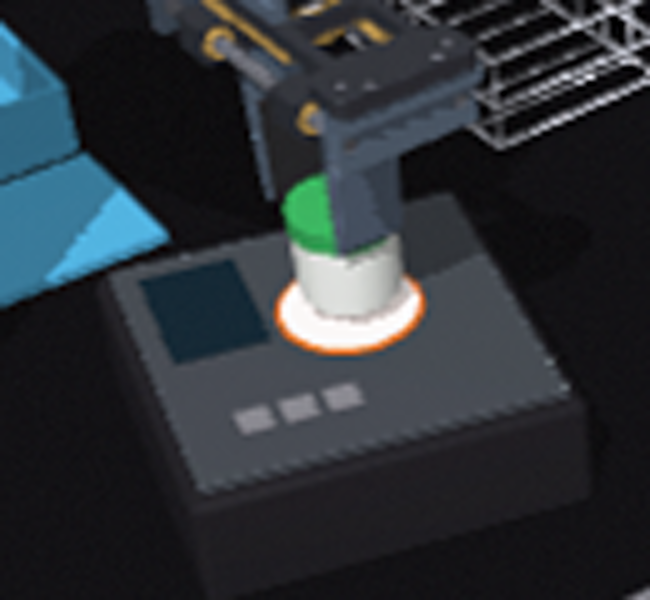

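View pics/top15c.png

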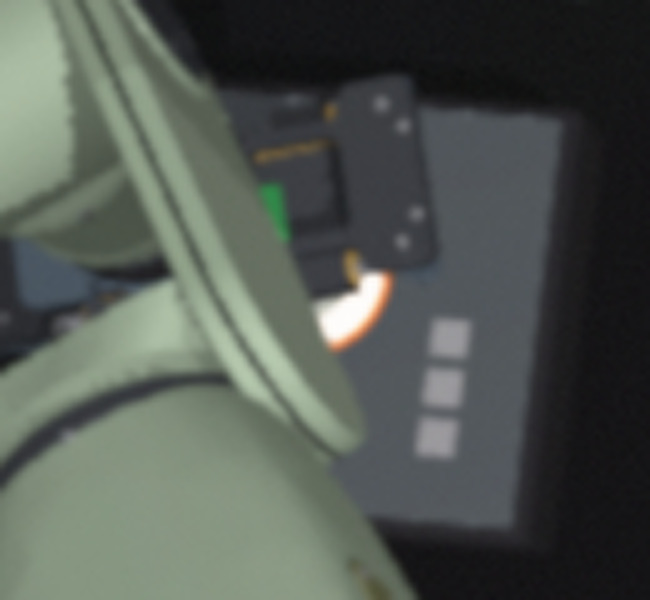

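Call:
step_arm(steps=[[[0, 0.001, 0.004, 0], [0, 0, 0.004, 0], [0, 0, 0.002, 0], [0, 0, 0, 0], [0, 0, 0, 0], [0, 0, 0, 0]]])

```text
time_s: 37.17
ee_pos: [0.5087, 0.3334, 0.0876]
tcp_rot: [0.77, -0.638, 0.0, -0.0]
ft_force: [-0.4, 0.3, 0.0]
opening: 0.0534
```

Call:
step_arm(steps=[[[0, 0, 0.0015, 0], [0, 0, 0, 0], [0, 0, 0, 0]]])

```text
time_s: 37.55
ee_pos: [0.5086, 0.3334, 0.086]
tcp_rot: [0.77, -0.638, -0.0, -0.0]
ft_force: [-0.3, 1.2, -0.9]
opening: 0.0534
```

```bash
python3 -c "
from h import *
go(.5088,.3337,.0857,-1.385)
im=bot.read_camera('side')['image'][:,:,::-1]
cv2.imwrite('pics/side16c.png',cv2.resize(im[100:220,150:280],None,fx=5,fy=5,interpolation=cv2.INTER_CUBIC))
"
```

```text
pos [0.5086 0.3334 0.086 ] yaw -1.385 shift [-0.0003 -0.0002  0.0003] turn -0.0 open 0.0534 F [-0.3  1.2 -0.9] t 37.55
```

View pics/side16c.png

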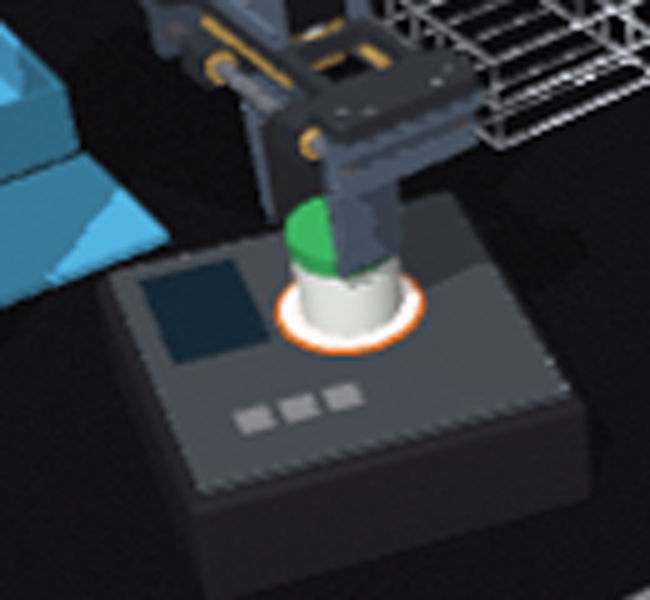

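Call:
step_arm(steps=[[[0, 0, 0, 0], [0, 0, 0, 0], [0, 0, 0, 0], [0, 0, 0, 0], [0, 0, 0, 0], [0, 0, -0.015, 0], [0, 0, -0.03, 0], [0, 0, -0.04, 0], [0, 0, -0.03, 0], [0, 0, 0, 0]]], gripper=0.9)

```text
time_s: 38.85
ee_pos: [0.5102, 0.3344, 0.2048]
tcp_rot: [0.77, -0.638, 0.001, -0.004]
ft_force: [-0.2, 0.2, -0.3]
opening: 0.0821
```

```bash
python3 -c "
from h import *
go(.4254,-.3498,.195,-1.385)
im=bot.read_camera('side')['image'][:,:,::-1]
cv2.imwrite('pics/side17c.png',cv2.resize(im[100:220,150:280],None,fx=5,fy=5,interpolation=cv2.INTER_CUBIC))
"
```

```text
pos [0.5102 0.3344 0.2048] yaw -1.385 shift [0.6567 0.2097 0.0098] turn -0.0 open 0.0821 F [-0.2  0.2 -0.3] t 38.85
```

View pics/side17c.png

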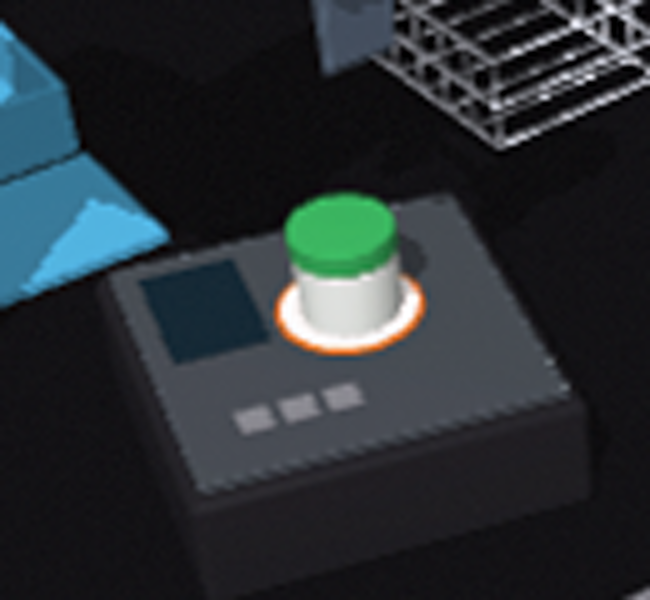

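Call:
step_arm(steps=[[[0.04, 0.013, 0, 0], [0.055, 0.0175, 0, 0], [0.055, 0.0175, 0, 0], [0.055, 0.0175, 0, 0], [0.055, 0.0175, 0, 0], [0.055, 0.0175, 0, 0], [0.055, 0.0175, 0, 0], [0.055, 0.0175, 0, 0], [0.055, 0.0175, 0, 0], [0.055, 0.0175, 0, 0]]], gripper=0.7)

```text
time_s: 40.15
ee_pos: [0.4386, -0.2253, 0.1996]
tcp_rot: [0.77, -0.639, -0.001, 0.0]
ft_force: [1.4, 0.6, -0.7]
opening: 0.0634
```

Call:
step_arm(steps=[[[0.05, 0.0175, 0, 0], [0.04, 0.0135, 0, 0], [0.025, 0.008, 0, 0], [0, 0, 0, 0], [0, 0, 0, 0]]])

```text
time_s: 40.78
ee_pos: [0.4224, -0.343, 0.1999]
tcp_rot: [0.77, -0.638, -0.001, -0.0]
ft_force: [-0.4, -0.0, -0.0]
opening: 0.0636
```

```bash
python3 -c "
from h import *
go(.4254,-.3498,.0384,-1.385)
"
```

```text
pos [ 0.4224 -0.343   0.1999] yaw -1.3849 shift [ 0.0073 -0.0017  0.1615] turn 0.0001 open 0.0636 F [-0.4 -0.  -0. ] t 40.77
```

Call:
step_arm(steps=[[[0.007, 0, 0.035, 0], [0, 0, 0.04, 0], [0, 0, 0.035, 0], [0, 0, 0.025, 0], [0, 0, 0.014, 0], [0, 0, 0.005, 0], [0, 0, 0, 0], [0, 0, 0, 0]]])

```text
time_s: 41.78
ee_pos: [0.4247, -0.3514, 0.0479]
tcp_rot: [0.77, -0.638, 0.001, -0.0]
ft_force: [-0.0, -0.5, -1.2]
opening: 0.0639
```

```bash
python3 -c "
from h import *
go(.4254,-.3498,.0384,-1.385)
"
```

```text
pos [ 0.4247 -0.3514  0.0479] yaw -1.3849 shift [-0.0015 -0.001   0.0095] turn 0.0001 open 0.0639 F [-0.  -0.5 -1.2] t 41.77
```

Call:
step_arm(steps=[[[-0.0015, -0.001, 0.005, 0], [0, 0, 0.003, 0], [0, 0, 0, 0], [0, 0, 0, 0]]])

```text
time_s: 42.28
ee_pos: [0.4248, -0.3494, 0.0389]
tcp_rot: [0.77, -0.638, 0.0, -0.0]
ft_force: [0.0, 0.9, -0.3]
opening: 0.0639
```

Call:
step_arm(steps=[[[0, 0, 0, 0], [0, 0, 0, 0], [0, 0, 0, 0], [0, 0, 0, 0], [0, 0, 0, 0]]], gripper=0.3)

```text
time_s: 42.9
ee_pos: [0.4248, -0.3492, 0.0389]
tcp_rot: [0.77, -0.638, -0.0, -0.0]
ft_force: [0.6, -1.0, 1.2]
opening: 0.0346
```

Call:
step_arm(steps=[[[0, 0, -0.01, 0], [0, 0, -0.02, 0], [0, 0, -0.035, 0], [0, 0, -0.04, 0], [0, 0, -0.035, 0], [0, 0, 0, 0], [0, 0, 0, 0]]])

```text
time_s: 43.78
ee_pos: [0.4242, -0.3489, 0.1781]
tcp_rot: [0.77, -0.638, -0.001, -0.0]
ft_force: [-0.5, 0.4, -1.7]
opening: 0.0347
```

```bash
python3 -c "
from h import *
go(.5194,.0221,.18,-1.385)
im=bot.read_camera('side')['image'][:,:,::-1]
cv2.imwrite('pics/side18.png',im)
"
```

```text
pos [ 0.4242 -0.3489  0.1781] yaw -1.385 shift [-0.347  -0.1621 -0.0019] turn 0.0 open 0.0347 F [-0.5  0.4 -1.7] t 43.77
```

View pics/side18.png

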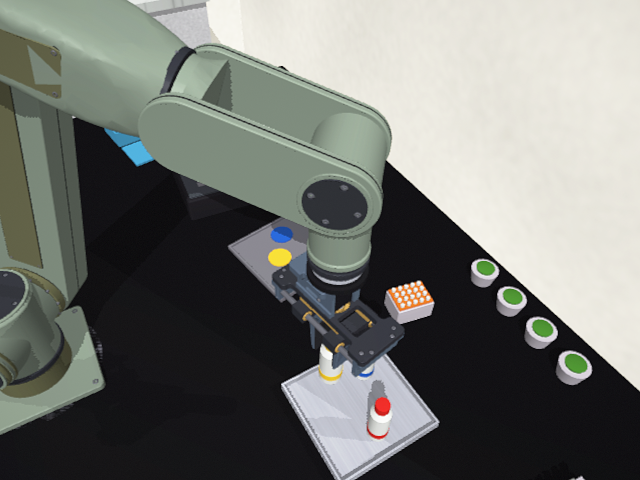

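Call:
step_arm(steps=[[[-0.024, -0.011, 0, 0], [-0.042, -0.0195, 0, 0], [-0.046, -0.0215, 0, 0], [-0.046, -0.0215, 0, 0], [-0.046, -0.0215, 0, 0], [-0.046, -0.0215, 0, 0], [-0.046, -0.0215, 0, 0], [-0.032, -0.015, 0, 0], [-0.019, -0.009, 0, 0], [0, 0, 0, 0]]])

```text
time_s: 45.08
ee_pos: [0.5192, 0.0228, 0.1773]
tcp_rot: [0.77, -0.637, -0.001, 0.001]
ft_force: [0.6, -1.1, -0.9]
opening: 0.0348
```

Call:
step_arm(steps=[[[0, 0, 0.03, 0], [0, 0, 0.04, 0], [0, 0, 0.03, 0], [0, 0, 0.02, 0], [0, 0, 0.006, 0], [0, 0, 0, 0], [0, 0, 0, 0]]])

```text
time_s: 45.95
ee_pos: [0.5206, 0.0214, 0.0538]
tcp_rot: [0.77, -0.639, 0.001, -0.001]
ft_force: [-0.3, -0.3, -0.2]
opening: 0.035
```

```bash
python3 -c "
from h import *
go(.5194,.0221,.0427,-1.385)
im=bot.read_camera('side')['image'][:,:,::-1]
cv2.imwrite('pics/side19c.png',cv2.resize(im[170:300,220:350],None,fx=5,fy=5,interpolation=cv2.INTER_CUBIC))
"
```

```text
pos [0.5206 0.0214 0.0538] yaw -1.3852 shift [-0.0009  0.0011  0.0111] turn -0.0002 open 0.035 F [-0.3 -0.3 -0.2] t 45.95
```

View pics/side19c.png

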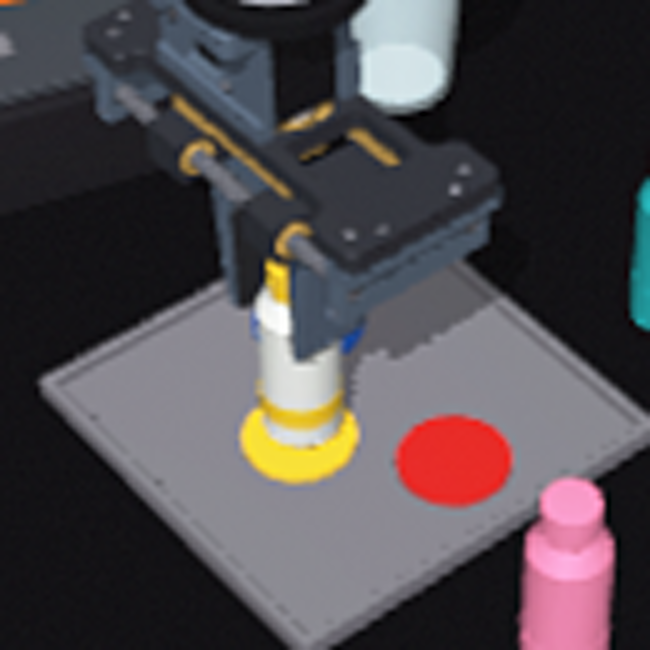

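Call:
step_arm(steps=[[[-0.001, 0, 0.004, 0], [0, 0, 0.004, 0], [0, 0, 0.001, 0], [0, 0, 0, 0], [0, 0, 0, 0]]])

```text
time_s: 46.62
ee_pos: [0.5198, 0.0226, 0.044]
tcp_rot: [0.77, -0.638, 0.0, -0.0]
ft_force: [-0.8, -0.6, -0.4]
opening: 0.0347
```

Call:
step_arm(steps=[[[0, 0, 0.001, 0], [0, 0, 0, 0], [0, 0, 0, 0]]])

```text
time_s: 47.0
ee_pos: [0.5198, 0.0226, 0.043]
tcp_rot: [0.77, -0.638, -0.0, -0.0]
ft_force: [-0.5, 0.7, -1.6]
opening: 0.0346
```

Call:
step_arm(steps=[[[0, 0, 0, 0], [0, 0, 0, 0], [0, 0, 0, 0], [0, 0, 0, 0], [0, 0, -0.02, 0], [0, 0, -0.04, 0], [0, 0, -0.05, 0], [0, 0, -0.04, 0], [0, 0, 0, 0]]], gripper=0.7)

```text
time_s: 48.12
ee_pos: [0.522, 0.0226, 0.1964]
tcp_rot: [0.77, -0.638, 0.003, -0.003]
ft_force: [-0.3, -0.2, -0.1]
opening: 0.0639
```

```bash
python3 -c "
from h import *
go(.5259,-.3094,.195,.353)
im=bot.read_camera('side')['image'][:,:,::-1]
cv2.imwrite('pics/side20c.png',cv2.resize(im[170:300,220:350],None,fx=5,fy=5,interpolation=cv2.INTER_CUBIC))
"
```

```text
pos [0.522  0.0226 0.1964] yaw -1.385 shift [0.3271 0.0574 0.0014] turn -1.738 open 0.0639 F [-0.3 -0.2 -0.1] t 48.12
```

View pics/side20c.png

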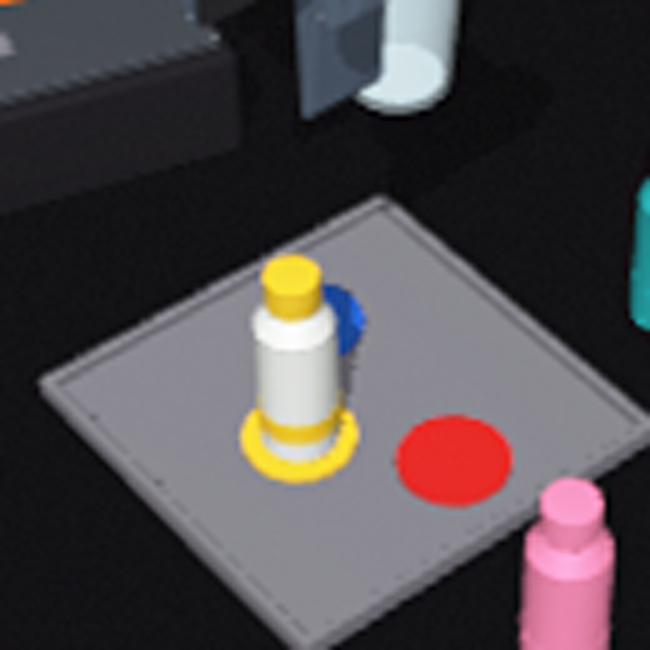

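Call:
step_arm(steps=[[[0.04, 0.007, 0, -0.0], [0.055, 0.0095, 0, 0], [0.055, 0.0095, 0, 0], [0.055, 0.0095, 0, 0], [0.055, 0.0095, 0, 0], [0.042, 0.0075, 0, 0], [0.025, 0.004, 0, 0], [0, 0, 0, -0.17], [0, 0, 0, -0.174], [0, 0, 0, -0.174]]])

```text
time_s: 49.42
ee_pos: [0.5243, -0.3083, 0.1917]
tcp_rot: [0.909, -0.417, -0.001, -0.0]
ft_force: [-0.6, -0.0, -0.7]
opening: 0.0638
```

Call:
step_arm(steps=[[[0, 0, 0, -0.174], [0, 0, 0, -0.174], [0, 0, 0, -0.174], [0, 0, 0, -0.174], [0, 0, 0, -0.174], [0, 0, 0, -0.174], [0, 0, 0, -0.174], [0, 0, 0, 0], [0, 0, 0, 0]]])

```text
time_s: 50.55
ee_pos: [0.5245, -0.3087, 0.1924]
tcp_rot: [0.985, 0.174, -0.0, -0.0]
ft_force: [-0.2, -1.2, -0.2]
opening: 0.0637
```

```bash
python3 -c "
from h import *
go(.5259,-.3094,.0398,.353)
"
```

```text
pos [ 0.5245 -0.3087  0.1924] yaw 0.349 shift [0.001  0.0012 0.1526] turn -0.004 open 0.0637 F [-0.2 -1.2 -0.2] t 50.55
```

Call:
step_arm(steps=[[[0, 0, 0.035, -0.004], [0, 0, 0.04, 0], [0, 0, 0.035, 0], [0, 0, 0.025, 0], [0, 0, 0.01, 0], [0, 0, 0.003, 0], [0, 0, 0, 0], [0, 0, 0, 0]]])

```text
time_s: 51.55
ee_pos: [0.5253, -0.3096, 0.046]
tcp_rot: [0.984, 0.176, 0.001, 0.001]
ft_force: [-0.2, -0.5, 0.4]
opening: 0.0637
```

```bash
python3 -c "
from h import *
go(.5259,-.3094,.0398,.353)
"
```

```text
pos [ 0.5253 -0.3096  0.046 ] yaw 0.3548 shift [0.0006 0.     0.0062] turn 0.0018 open 0.0637 F [-0.2 -0.5  0.4] t 51.55
```

Call:
step_arm(steps=[[[0.001, 0, 0.003, 0], [0, 0, 0.001, 0], [0, 0, 0, 0], [0, 0, 0, 0]]])

```text
time_s: 52.05
ee_pos: [0.5256, -0.3089, 0.0409]
tcp_rot: [0.984, 0.177, 0.0, -0.0]
ft_force: [0.1, 0.2, -1.2]
opening: 0.0639
```

Call:
step_arm(steps=[[[0, 0, 0, 0], [0, 0, 0, 0], [0, 0, 0, 0], [0, 0, 0, 0], [0, 0, 0, 0]]], gripper=0.3)

```text
time_s: 52.68
ee_pos: [0.5256, -0.3088, 0.0409]
tcp_rot: [0.984, 0.177, 0.0, -0.0]
ft_force: [0.5, 0.6, -0.0]
opening: 0.034
```

Call:
step_arm(steps=[[[0, 0, -0.01, 0], [0, 0, -0.02, 0], [0, 0, -0.035, 0], [0, 0, -0.04, 0], [0, 0, -0.035, 0], [0, 0, 0, 0], [0, 0, 0, 0]]])

```text
time_s: 53.55
ee_pos: [0.5248, -0.3085, 0.18]
tcp_rot: [0.984, 0.177, -0.001, -0.001]
ft_force: [-0.4, 0.0, -1.7]
opening: 0.0344
```

```bash
python3 -c "
from h import *
go(.5560,.0846,.18,.353)
"
```

```text
pos [ 0.5248 -0.3085  0.18  ] yaw 0.355 shift [ 0.1659 -0.3577  0.    ] turn 0.002 open 0.0344 F [-0.4  0.  -1.7] t 53.55
```

Call:
step_arm(steps=[[[0.01, -0.02, 0, 0], [0.02, -0.043, 0, 0], [0.021, -0.046, 0, 0], [0.021, -0.046, 0, 0], [0.021, -0.046, 0, 0], [0.021, -0.046, 0, 0], [0.021, -0.046, 0, 0], [0.02, -0.04, 0, 0], [0.011, -0.0247, 0, 0], [0, 0, 0, 0]]])

```text
time_s: 54.8
ee_pos: [0.5554, 0.0869, 0.1796]
tcp_rot: [0.984, 0.178, -0.001, -0.0]
ft_force: [-0.3, -0.6, -0.8]
opening: 0.0343
```

Call:
step_arm(steps=[[[0, 0, 0.03, 0], [0, 0, 0.04, 0], [0, 0, 0.03, 0], [0, 0, 0.02, 0], [0, 0, 0.005, 0], [0, 0, 0, 0], [0, 0, 0, 0]]])

```text
time_s: 55.68
ee_pos: [0.5575, 0.0842, 0.0569]
tcp_rot: [0.984, 0.176, 0.001, 0.0]
ft_force: [0.2, 0.4, -1.7]
opening: 0.0342
```

```bash
python3 -c "
from h import *
go(.557,.0846,.0448,.353)
im=bot.read_camera('side')['image'][:,:,::-1]
cv2.imwrite('pics/side21c.png',cv2.resize(im[170:300,220:350],None,fx=5,fy=5,interpolation=cv2.INTER_CUBIC))
"
```

```text
pos [0.5575 0.0842 0.0569] yaw 0.3548 shift [-0.0004 -0.0006  0.0121] turn 0.0018 open 0.0342 F [ 0.2  0.4 -1.7] t 55.67
```

View pics/side21c.png

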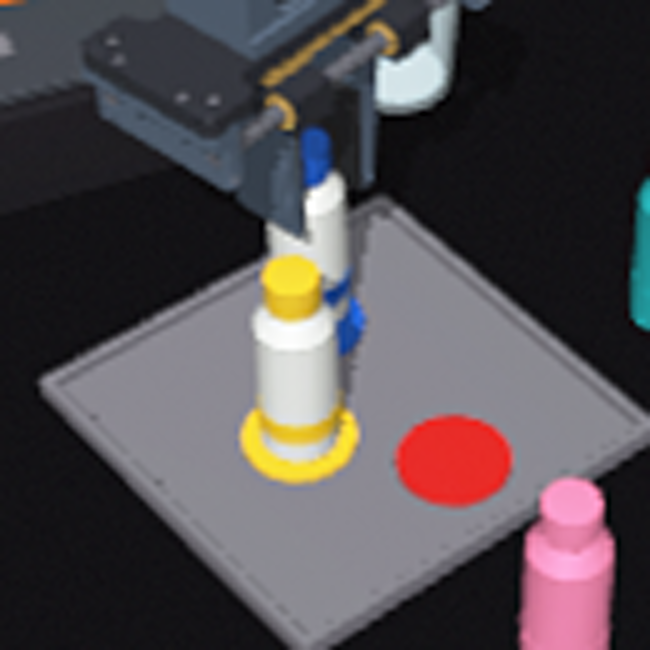

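Call:
step_arm(steps=[[[0, 0, 0.005, 0], [0, 0, 0.004, 0], [0, 0, 0.001, 0], [0, 0, 0, 0], [0, 0, 0, 0]]])

```text
time_s: 56.35
ee_pos: [0.557, 0.0842, 0.046]
tcp_rot: [0.984, 0.177, 0.0, -0.0]
ft_force: [-0.2, -0.7, -1.5]
opening: 0.0338
```

Call:
step_arm(steps=[[[0, 0, 0.001, 0], [0, 0, 0, 0], [0, 0, 0, 0]]])

```text
time_s: 56.72
ee_pos: [0.5569, 0.0842, 0.045]
tcp_rot: [0.984, 0.177, 0.0, -0.0]
ft_force: [-0.6, -0.4, -0.5]
opening: 0.0341
```

Call:
step_arm(steps=[[[0, 0, 0, 0], [0, 0, 0, 0], [0, 0, 0, 0], [0, 0, 0, 0], [0, 0, -0.02, 0], [0, 0, -0.04, 0], [0, 0, -0.05, 0], [0, 0, -0.04, 0], [0, 0, 0, 0]]], gripper=0.7)

```text
time_s: 57.85
ee_pos: [0.5591, 0.0845, 0.1987]
tcp_rot: [0.984, 0.177, 0.004, 0.0]
ft_force: [-0.6, -0.9, -0.8]
opening: 0.0636
```

```bash
python3 -c "
from h import *
go(.4825,-.4183,.195,-.072)
im=bot.read_camera('side')['image'][:,:,::-1]
cv2.imwrite('pics/side22c.png',cv2.resize(im[170:300,220:350],None,fx=5,fy=5,interpolation=cv2.INTER_CUBIC))
"
```

```text
pos [0.5591 0.0845 0.1987] yaw 0.355 shift [-0.2466  0.4449  0.0037] turn 0.427 open 0.0636 F [-0.6 -0.9 -0.8] t 57.85
```

View pics/side22c.png

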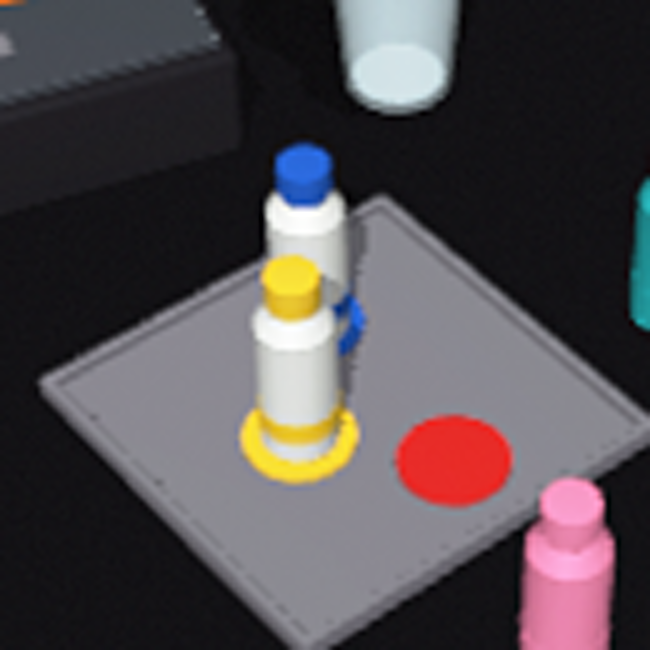

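Blue stands. Now red.

Call:
step_arm(steps=[[[-0.018, 0.033, 0, 0], [-0.028, 0.05, 0, 0], [-0.028, 0.05, 0, 0], [-0.028, 0.05, 0, 0], [-0.028, 0.05, 0, 0], [-0.028, 0.05, 0, 0], [-0.028, 0.05, 0, 0], [-0.028, 0.05, 0, 0], [-0.02, 0.04, 0, 0], [-0.0126, 0.022, 0, 0]]])

```text
time_s: 59.15
ee_pos: [0.4791, -0.4201, 0.1927]
tcp_rot: [0.984, 0.176, -0.001, -0.002]
ft_force: [0.5, 0.5, -0.4]
opening: 0.0644
```

Call:
step_arm(steps=[[[0, 0, 0, 0.142], [0, 0, 0, 0.142], [0, 0, 0, 0.142], [0, 0, 0, 0], [0, 0, 0, 0]]])

```text
time_s: 59.78
ee_pos: [0.4803, -0.4181, 0.1944]
tcp_rot: [0.999, -0.034, -0.0, -0.0]
ft_force: [-0.4, 0.3, -0.6]
opening: 0.0638
```

```bash
python3 -c "
from h import *
go(.4825,-.4183,.0394,-.072)
"
```

```text
pos [ 0.4803 -0.4181  0.1944] yaw -0.0685 shift [0.0022 0.     0.155 ] turn 0.0035 open 0.0638 F [-0.4  0.3 -0.6] t 59.77
```

Call:
step_arm(steps=[[[0.001, 0, 0.035, 0.003], [0, 0, 0.04, 0], [0, 0, 0.035, 0], [0, 0, 0.025, 0], [0, 0, 0.012, 0], [0, 0, 0.004, 0], [0, 0, 0, 0], [0, 0, 0, 0]]])

```text
time_s: 60.78
ee_pos: [0.4819, -0.4193, 0.045]
tcp_rot: [0.999, -0.037, 0.001, 0.001]
ft_force: [-0.0, -0.3, -0.5]
opening: 0.0641
```

```bash
python3 -c "
from h import *
go(.4825,-.4183,.0394,-.072)
"
```

```text
pos [ 0.4819 -0.4193  0.045 ] yaw -0.0739 shift [ 0.0005 -0.0011  0.0056] turn -0.0019 open 0.0641 F [-0.  -0.3 -0.5] t 60.77
```

Call:
step_arm(steps=[[[0.001, 0, 0.003, 0], [0, 0, 0.001, 0], [0, 0, 0, 0], [0, 0, 0, 0]]])

```text
time_s: 61.28
ee_pos: [0.4823, -0.4189, 0.0399]
tcp_rot: [0.999, -0.037, 0.0, -0.0]
ft_force: [0.3, 0.3, 0.1]
opening: 0.0639
```

Call:
step_arm(steps=[[[0, 0, 0, 0], [0, 0, 0, 0], [0, 0, 0, 0], [0, 0, 0, 0], [0, 0, 0, 0]]], gripper=0.3)

```text
time_s: 61.9
ee_pos: [0.4824, -0.4189, 0.04]
tcp_rot: [0.999, -0.037, 0.0, 0.0]
ft_force: [0.3, -0.0, -0.5]
opening: 0.0343
```

Call:
step_arm(steps=[[[0, 0, -0.01, 0], [0, 0, -0.02, 0], [0, 0, -0.035, 0], [0, 0, -0.04, 0], [0, 0, -0.035, 0], [0, 0, 0, 0], [0, 0, 0, 0]]])

```text
time_s: 62.78
ee_pos: [0.4817, -0.4184, 0.179]
tcp_rot: [0.999, -0.037, -0.001, -0.001]
ft_force: [-0.6, 0.8, -1.3]
opening: 0.0344
```

```bash
python3 -c "
from h import *
go(.573,-.0258,.18,-.072)
"
```

```text
pos [ 0.4817 -0.4184  0.179 ] yaw -0.074 shift [ 0.062  -0.3982 -0.001 ] turn -0.002 open 0.0344 F [-0.6  0.8 -1.3] t 62.77
```

Call:
step_arm(steps=[[[0, -0.02, 0, 0], [0.008, -0.04, 0, 0], [0.008, -0.05, 0, 0], [0.008, -0.05, 0, 0], [0.008, -0.05, 0, 0], [0.008, -0.05, 0, 0], [0.008, -0.05, 0, 0], [0.007, -0.05, 0, 0], [0.007, -0.028, 0, 0], [0, -0.01, 0, 0]]])

```text
time_s: 64.03
ee_pos: [0.5726, -0.0241, 0.1788]
tcp_rot: [0.999, -0.036, -0.001, -0.0]
ft_force: [-0.6, -0.9, -1.0]
opening: 0.0345
```

Call:
step_arm(steps=[[[0, 0, 0.03, 0], [0, 0, 0.04, 0], [0, 0, 0.03, 0], [0, 0, 0.02, 0], [0, 0, 0.005, 0], [0, 0, 0, 0], [0, 0, 0, 0]]])

```text
time_s: 64.9
ee_pos: [0.5742, -0.0267, 0.0559]
tcp_rot: [0.999, -0.037, 0.001, -0.0]
ft_force: [0.5, 1.0, -0.8]
opening: 0.0346
```

```bash
python3 -c "
from h import *
go(.5731,-.0258,.0437,-.072)
im=bot.read_camera('side')['image'][:,:,::-1]
cv2.imwrite('pics/side23c.png',cv2.resize(im[170:300,220:350],None,fx=5,fy=5,interpolation=cv2.INTER_CUBIC))
"
```

```text
pos [ 0.5742 -0.0267  0.0559] yaw -0.0742 shift [-0.0011 -0.0008  0.0122] turn -0.0022 open 0.0346 F [ 0.5  1.  -0.8] t 64.9
```

View pics/side23c.png

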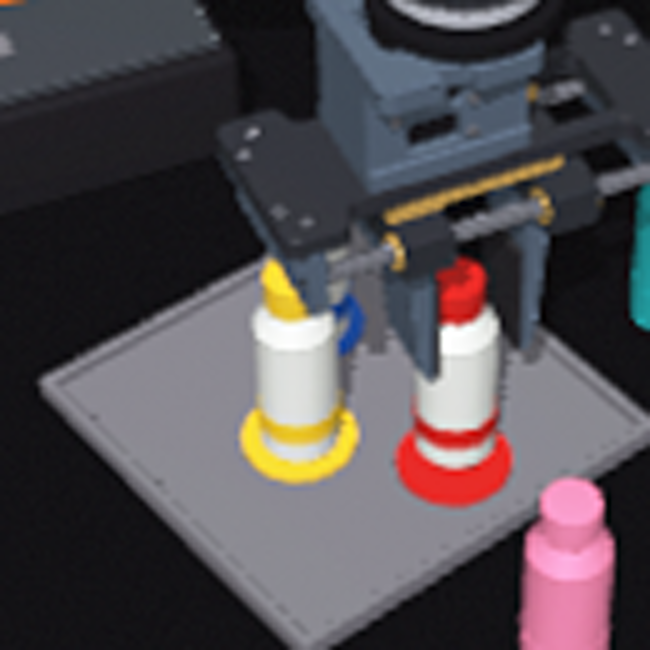

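Call:
step_arm(steps=[[[-0.001, -0.0, 0.005, 0], [0, 0, 0.004, 0], [0, 0, 0.001, 0], [0, 0, 0, 0], [0, 0, 0, 0]]])

```text
time_s: 65.58
ee_pos: [0.5727, -0.0265, 0.045]
tcp_rot: [0.999, -0.037, 0.0, -0.0]
ft_force: [-0.1, 0.1, -0.9]
opening: 0.0347
```

Call:
step_arm(steps=[[[0, 0, 0.001, 0], [0, 0, 0, 0], [0, 0, 0, 0]]])

```text
time_s: 65.95
ee_pos: [0.5725, -0.0265, 0.0439]
tcp_rot: [0.999, -0.037, -0.0, -0.0]
ft_force: [0.5, 0.1, -1.2]
opening: 0.0346
```

Call:
step_arm(steps=[[[0, 0, 0, 0], [0, 0, 0, 0], [0, 0, 0, 0], [0, 0, 0, 0], [0, 0, -0.02, 0], [0, 0, -0.04, 0], [0, 0, -0.05, 0], [0, 0, -0.04, 0], [0, 0, 0, 0]]], gripper=0.7)

```text
time_s: 67.08
ee_pos: [0.5748, -0.0267, 0.1978]
tcp_rot: [0.999, -0.037, 0.004, 0.0]
ft_force: [-0.4, 0.0, -0.1]
opening: 0.0637
```

Call:
step_arm(steps=[[[-0.03, 0.04, -0.01, 0], [-0.03, 0.05, 0, 0], [-0.02, 0.05, 0, 0], [-0.02, 0.05, 0, 0], [0, 0.04, 0, 0], [0, 0, 0, 0], [0, 0, 0, 0]]])

```text
time_s: 67.95
ee_pos: [0.4554, -0.2477, 0.2029]
tcp_rot: [0.999, -0.037, -0.001, -0.001]
ft_force: [-0.5, 0.3, -0.3]
opening: 0.0636
```

```bash
python3 - <<'E'
from h import *
print(bot.get_obs()["ee_pos"],bot.get_obs()["time_s"])
im=bot.read_camera('side')['image'];it=bot.read_camera('top')['image']
cv2.imwrite('pics/side24.png',im[:,:,::-1]);cv2.imwrite('pics/top24.png',it[:,:,::-1])
a=cv2.resize(it[205:320,255:400],None,fx=5,fy=5,interpolation=cv2.INTER_CUBIC)
cv2.imwrite('pics/top24c.png',a[:,:,::-1])
def cen(m):
    M=cv2.moments(m,True);return (M['m10']/M['m00'],M['m01']/M['m00'])
D={'red':(.5745,-.0229),'yellow':(.5205,.0234),'blue':(.5574,.0861)}
for c in D:
    b=[x for x in blobs(mask(it,c),40) if 260<x[1][0]<350];cap=min(b,key=lambda x:x[1][1])
    p=unproj('top',[cap[1]],.107)[0];print(c,'cap top',p[:2].round(4),'off',(p[:2]-D[c]).round(4),'initial area/cur',cap[0])
g=[x for x in blobs(mask(it,'green'),100) if x[1][0]<250]
for x in g: print('jar',x[1],unproj('top',[x[1]],.123).round(4),'plate .5125 .3364')
E
```

```text
[ 0.45535016 -0.24771786  0.20291052] 67.95
red cap top [ 0.5732 -0.0222] off [-0.0013  0.0007] initial area/cur 98
yellow cap top [0.5215 0.0239] off [0.001  0.0005] initial area/cur 105
blue cap top [0.557  0.0845] off [-0.0004 -0.0016] initial area/cur 88
jar [166.  270.3] [[0.5127 0.3334 0.123 ]] plate .5125 .3364
```

View pics/side24.png

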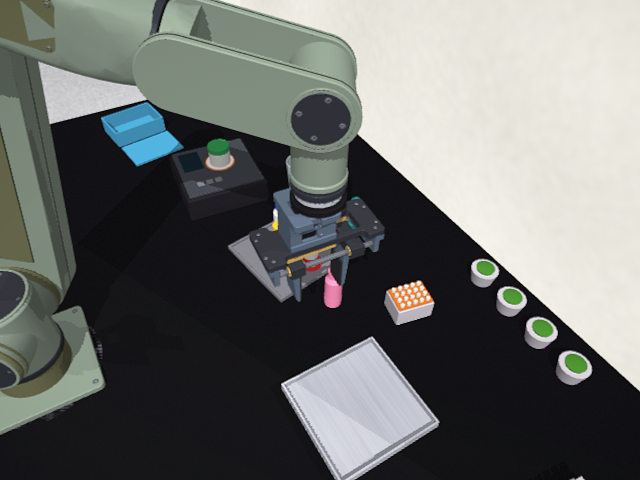

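View pics/top24c.png

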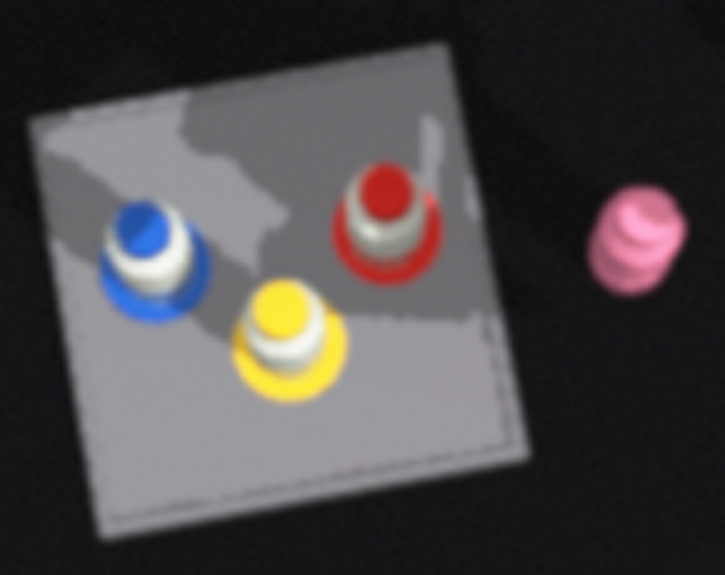

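```bash
python3 -c "
from workcell import bot
o=bot.get_obs();print(abs(o['qvel']).max(),o['time_s'],bot.close_job())"
```

```text
the job is handed in; nothing more can be done
0.007671414015291181 68.05 None
```

The job is done and handed in at 68 s of the 141 s allowed. Handing in gives no verdict, so the result rests on my own checks below.

**What I did:**
- I moved red, blue and yellow into the steel tray, leaving the jar in place.
- I set the green-lidded jar on the measuring plate.
- I put yellow, blue and red back on their own discs, gripping each bottle at the same angle as when I first picked it up.

**Last checks:**
- **Bottles:** the top camera shows all three upright, each within about 2 mm of its disc centre (limit 12 mm).
- **Jar:** it stands upright, about 3 mm from the plate centre (limit 12 mm).
- **Surroundings:** the tip box and the look-alikes are where they started. The arm is clear of everything and at rest. The highest wrist force I saw in the readings was about 2 N.

**What disagreed:**
- The two cameras differed by about 5–7 mm in y on absolute positions. I handled this by placing from relative offsets and from the arm's own positions at each grasp.
- In the side view the fingertips also appeared about 20 mm above the stated TCP. All grasps still held.

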